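# Load the spice caddy and hang it by its bail

## Task

Put the cooking spices away: press every spice jar standing on the hob fully home into its own free cutout in the insert of the small white caddy, lid up. Then swing the caddy's flat-lying handle upright and hang the caddy by it on the two-pronged hook stand, letting it hang level and still. Do not tip the caddy over, and leave the other things where they are.

Things in the scene. Friction and masses are not known exactly. Their poses are not given: they have to be found in the camera images.
- caddy: the spice caddy, loose on the worktop: white tray 122 mm (its x) by 182 mm (its y), rim 60 mm high, two narrow end plates at y = -89 and +89 mm up to 120 mm; 0.3 to 0.5 kg with its swing handle. Origin: centre of its underside, z up. A wooden insert, top 48 mm above the origin, has four round cutouts in two staggered rows. A seated jar's lid top is 113 mm above the underside
- cutout0 (a point): centre of the floor of the cutout at x = -28, y = -60 mm in the caddy's frame, 8 mm above its underside; axes as the caddy. Each cutout is 45 mm wide, 40 mm deep, with a 3 mm chamfer at the mouth. A sprung steel strip in its +x side grips the jar, which does not sink home by its own weight but must be pushed (about 4 to 15 N) until it stands on the floor
- cutout1 (a point): centre of the floor of the cutout at x = +28, y = -20 mm in the caddy's frame, 8 mm above its underside; axes as the caddy; else like cutout0
- cutout2 (a point): centre of the floor of the cutout at x = -28, y = +20 mm in the caddy's frame, 8 mm above its underside; axes as the caddy; else like cutout0
- bail (a joint): angle of the caddy's swing handle (bail): 0 = lying level toward the caddy's -x side (stop), 1.57 = straight up, on to 3.14 (level on the other side). It turns easily and falls back if let go before upright. Its axis runs along the caddy's y through x = 0, z = 110 mm in the caddy's frame
- bail_grip (a point): centre of the dark wooden sleeve in the middle of the bail's cross bar, 95 mm from the bail's axis: a round bar 16 mm thick, 52 mm long along the caddy's y, that spins freely on the bar. Beside it 6 mm wire runs on to 78 mm either side, then bends into side arms at y = -98 and +98 mm. Flat, it is 110 mm above the worktop, 34 mm out from the tray; upright, 205 mm above the caddy's underside
- hook_stand: fixed hook stand: dark base 130 x 160 x 12 mm, two upright 10 mm steel rods at y = -50 and +50 mm of its frame, bent forward at the top into two level prongs pointing to its -x. Prong axes are 237 mm above the worktop, from x = -12 to -126 mm, then turn up; tips at x = -142 mm, tops 260 mm high, the highest point. Origin: on the worktop midway between the uprights
- hook (a point): where the middle of the bail's sleeve is when hung well, the bar lying across both prongs: midway between the prongs (room for the fingers), 95 mm in front of the uprights, 245 mm above the worktop; axes as the stand (x from the tips toward the uprights)
- jar_a: spice jar, round, 41 mm diameter, 105 mm tall, dark lid from 84 to 105 mm up, about 0.11 kg; stands on the hob glass, 6 mm above the worktop. Origin: centre of its underside, z up. Any jar fits any cutout. May be absent (three or four of them are there)
- jar_b: spice jar, round, 41 mm diameter, 105 mm tall, dark lid from 84 to 105 mm up, about 0.11 kg; stands on the hob glass, 6 mm above the worktop. Origin: centre of its underside, z up. Any jar fits any cutout. May be absent (three or four of them are there)
- jar_c: spice jar, round, 41 mm diameter, 105 mm tall, dark lid from 84 to 105 mm up, about 0.11 kg; stands on the hob glass, 6 mm above the worktop. Origin: centre of its underside, z up. Any jar fits any cutout. May be absent (three or four of them are there)
- shaker: bystander, must stay where it is: a glass salt shaker with a white domed top, 44 mm diameter, 90 mm tall, on the hob behind the jars; origin centre of underside
- cup: bystander, must stay where it is: a small beige cup 59 x 84 x 56 mm on the back of the hob; origin centre of underside
- garlic: bystander, must stay where it is: a garlic bulb 60 x 60 x 59 mm on the worktop behind the caddy; origin centre of underside
- lemon: bystander, must stay where it is: a lemon 78 x 55 x 56 mm on the worktop at the back, beside the hob; origin centre of underside
- onion: bystander, must stay where it is: an onion 73 x 75 x 77 mm on the worktop at the back; origin centre of underside
- cutout3 (a point): centre of the floor of the cutout at x = +28, y = +60 mm in the caddy's frame, 8 mm above its underside; axes as the caddy; else like cutout0
- jar_d: spice jar, round, 41 mm diameter, 105 mm tall, dark lid from 84 to 105 mm up, about 0.11 kg; stands on the hob glass, 6 mm above the worktop. Origin: centre of its underside, z up. Any jar fits any cutout. May be absent (three or four of them are there)

How it is judged:
By the outcome, as a careful person would: the job done as asked, in the order asked, and still so for the second after the job is handed in, with the robot touching nothing.
Of jar_a, jar_b, jar_c, jar_d only 3 to 4 are there at a start; the rules pass over those that are not, and their reading is None.
At some moment in a run one of caddy may be knocked a few centimetres aside while the robot is not near it.
It also fails if it takes over 208 s, if anything falls off the work surface, if the arm or the gripper's body presses on something with over 40 N, if the wrist force passes 120 N, or if a joint passes its speed limit or range.

## Robot

A 6-joint arm with a two-finger parallel gripper is mounted at the origin on a cart in front of the work surface, level with it; the furniture and walls round the work are solid. World frame = base frame: x ahead of the robot, y to its left, z up, the work surface at z = 0. Lengths are in m, angles in rad, forces in N, time in s.
With the tool pointing down it reaches from about 0.225 to 0.875 m from the base axis. Payload 3.4 kg.
Tool frame: the origin (TCP) lies at the very end of the fingers, on their centre line; the grasp point (between the pads) lies 19 mm behind it; z points along the fingers, y is the direction in which the jaws open and shut (so a half turn about z gives the same grasp; the last joint's range is limited). The gripper opens to 85 mm and grips with 20 to 120 N. Pads are 22 mm wide; open, the fingers measure 114 mm over their backs; the gripper's body (76 mm by 85 mm) begins 54 mm behind the grasp point. The pads swing forward as they close: fully open they stand 13 mm farther back than shut.
Start: joints at [1.22, 0.276, 1.505, -0, 1.361, -0.121], TCP at [0.131, 0.56, 0.231] pointing down, gripper open.
Joint ranges: [-2.89, 2.89], [-0.75, 2.08], [0.22, 2.7], [-1.18, 4.32], [0.11, 2.71], [-2.7, 2.7]. Speed limits (rad/s): [2.57, 2.57, 3.14, 3.14, 3.14, 3.14].

## Interface

Orientations are given as a unit quaternion [w, x, y, z].
In Python, from rig import get_state, get_image, calibration, sign_off gives the robot as it stands. The module is installed in compiled form; this text tells all that it offers.
- The arm moves only by the tool drive_tool, never from a script. Its argument "targets" is one flat list of numbers, 7 for each row, row after row: the turn, a rotation vector about the tool's x, y, z in degrees, then the shift along the tool's x, y, z in mm, then the opening, from 0 (shut) to 1 (fully open). In form: [wx, wy, wz, tx, ty, tz, fingers, wx, wy, wz, tx, ty, tz, fingers, ...]. A call has 1 to 12 rows; each row shifts and turns the commanded pose from where the row before left it, along the tool's axes as they then stand; what a row does not reach is not made up. A row lasts 1/8 s, in which the tool goes at most 62.5 mm and 10.7 degrees, less where a joint would pass 70% of its speed; a pose out of reach is approached as far as the arm can. A call is refused whole if a number of a shift passes 62.5 or a number of a turn 10.7, either way. A call with a gripper value outside its range is refused whole. The fingers move at their own pace and stop on an object; "grip_force" is the grip in N (left out, the last holds). Time passes only in rows, so rows that do not move let the fingers close. It gives the time, the measured TCP pose, the force and the opening at its end, in the units of the state.
- get_state(): the state, without advancing time (a new reading comes with each control period).
- get_image(name): name is "scene" or "top" or "wrist"; returns the picture (384x512x3 uint8, red, green, blue); there is no depth.
- calibration(name): a dict with "mtx" (3x3 intrinsics, pixels), "world_to_cam" (4x4, takes a point from world to camera coordinates); the wrist camera has in their place "hand_eye" (4x4, takes a point from camera to tool coordinates, whose origin is the TCP and whose axes are the flange's). Camera axes: x right, y down, z forward; pixel columns grow to the right and rows downward; lengths in m; the calibration is good to about 2 mm. A picture is of the moment at which its call begins: read the wrist's pose just before it. calibration takes no time and is no camera call.
- sign_off(): hands the job in, once; it reports no verdict.
The state is a dict: "clock": time; "qpos": joint angles; "qd": joint speeds; "effort": joint torques, N m; "position": TCP position; "ee_rot": TCP orientation; "contact_force": force on the tool from outside, world axes, zero at the start; "moment": the same for the moment, N m; "width": finger opening in m.
Only numpy, scipy, OpenCV 4.12 (cv2) and the standard library are available. Lean on these libraries where they do the work, as an engineer would, in place of code of your own. Each camera call takes 0.05 s, during which the arm holds its last target.

## Working session

There is one attempt and no reset: what is moved stays moved. The work goes in short steps, Python scripts to look and compute and a tool call to move; the robot and the scene stay as the last step left them, time stands still between calls to the robot, and variables do not carry over. Pictures are saved under pics/ and viewed, and the job is handed in when it is done.

Besides the shell and the picture viewer there is one more tool, called after "Emit:" as a command line: name --argument value ..., lists and objects as JSON in quotes. drive_tool: Moves the arm, as the interface text tells. Its arguments: {"type":"object","properties":{"targets":{"type":"array"},"grip_force":{"type":"number"}},"required":["targets"]}

```bash
mkdir -p pics; python3 - <<'E'
from rig import *
import cv2
s=get_state();print(s)
for n in("scene","top","wrist"):
    c=calibration(n);print(n,{k:v for k,v in c.items()})
    cv2.imwrite(f"pics/{n}0.png",get_image(n)[:,:,::-1])
E
```

```text
{'clock': 0.0, 'qpos': array([ 1.22000820e+00,  2.76592649e-01,  1.50613604e+00,  2.24819705e-05,
        1.36073618e+00, -1.20975819e-01]), 'qd': array([ 2.36730580e-05, -2.33221927e-04, -2.00383117e-03,  1.00179907e-03,
        8.01321111e-04, -1.64616045e-03]), 'effort': array([-3.02024855e-03, -4.16773474e+01, -2.45804036e+01, -2.54416054e-04,
        1.11409472e-02, -2.28545844e-05]), 'position': array([0.13077803, 0.5593733 , 0.23043992]), 'ee_rot': array([-2.29456004e-04,  1.14655748e-01,  9.93404844e-01, -9.07615702e-04]), 'contact_force': array([ 0.4368236 , -0.24739166,  0.0493095 ]), 'moment': array([ 0.01823085,  0.04200819, -0.03495365]), 'width': 0.08527465129647946}
scene {'mtx': array([[405.58433296,   0.        , 251.94933118],
       [  0.        , 405.58433296, 191.30998402],
       [  0.        ,   0.        ,   1.        ]]), 'world_to_cam': array([[-0.89716413, -0.44167311,  0.00462435,  0.49952757],
       [-0.34188509,  0.68776125, -0.64038977,  0.29086626],
       [ 0.27966249, -0.57611573, -0.76803617,  1.18660287],
       [ 0.        ,  0.        ,  0.     
[... 272 characters left out ...]
[-0.9724144 , -0.0426651 , -0.22932494,  0.58333688],
       [ 0.22925699,  0.00654495, -0.97334393,  1.1651328 ],
       [ 0.        ,  0.        ,  0.        ,  1.        ]])}
wrist {'mtx': array([[308.93077206,   0.        , 257.85468595],
       [  0.        , 308.93077206, 190.33736989],
       [  0.        ,   0.        ,   1.        ]]), 'hand_eye': array([[ 8.22345668e-04, -9.50110840e-01, -3.11911392e-01,
         8.08690689e-02],
       [ 9.99999583e-01,  6.57142425e-04,  6.34754577e-04,
         3.21458978e-05],
       [-3.98116996e-04, -3.11911783e-01,  9.50110983e-01,
        -1.43315835e-01],
       [ 0.00000000e+00,  0.00000000e+00,  0.00000000e+00,
         1.00000000e+00]])}
```

View pics/scene0.png

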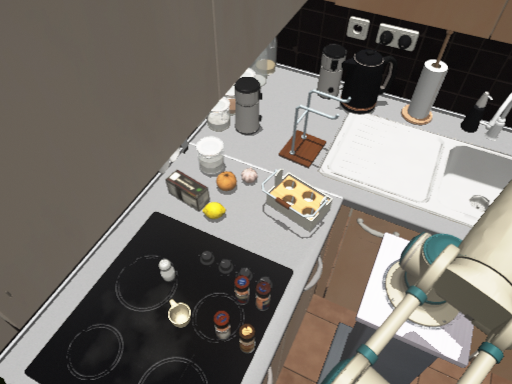

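View pics/top0.png

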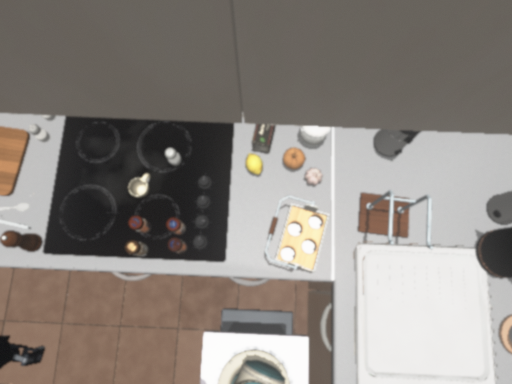

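View pics/wrist0.png

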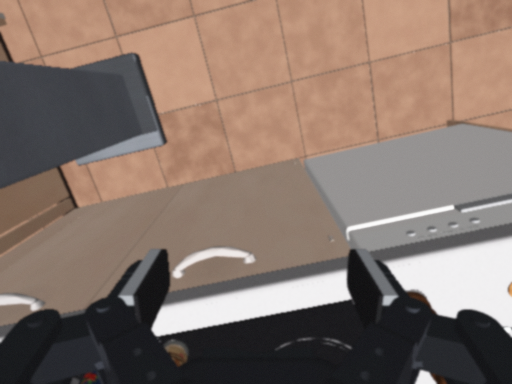

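```bash
cat > h.py <<'E'
from rig import *
import numpy as np, cv2
from scipy.spatial.transform import Rotation as R
def rot(q): return R.from_quat([q[1],q[2],q[3],q[0]])
def toolT():
    s=get_state();T=np.eye(4);T[:3,:3]=rot(s['ee_rot']).as_matrix();T[:3,3]=s['position'];return T
def cam(name,T=None):
    c=calibration(name)
    if name=='wrist':
        return c['mtx'],np.linalg.inv((toolT() if T is None else T)@c['hand_eye'])
    return c['mtx'],c['world_to_cam']
def ray(K,W,uv,z):
    C=np.linalg.inv(W);d=C[:3,:3]@np.linalg.solve(K,[uv[0],uv[1],1.]);o=C[:3,3]
    return o+d*(z-o[2])/d[2]
def proj(K,W,p):
    q=K@(W@np.append(p,1))[:3];return q[:2]/q[2]
def shot(name,fn):
    K,W=cam(name);im=get_image(name)[:,:,::-1].copy();cv2.imwrite('pics/'+fn,im);return K,W,im
E
python3 - <<'E'
import cv2
a=cv2.imread('pics/top0.png')
cv2.imwrite('pics/t_a.png',cv2.resize(a[180:280,250:450],None,fx=4,fy=4,interpolation=cv2.INTER_CUBIC))
cv2.imwrite('pics/t_b.png',cv2.resize(a[130:270,110:250],None,fx=4,fy=4,interpolation=cv2.INTER_CUBIC))
b=cv2.imread('pics/scene0.png')
cv2.imwrite('pics/s_a.png',cv2.resize(b[70:240,230:370],None,fx=3.5,fy=3.5,interpolation=cv2.INTER_CUBIC))
cv2.imwrite('pics/s_b.png',cv2.resize(b[240:370,150:290],None,fx=4,fy=4,interpolation=cv2.INTER_CUBIC))
E
```

```text
(no output)
```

View pics/t_a.png

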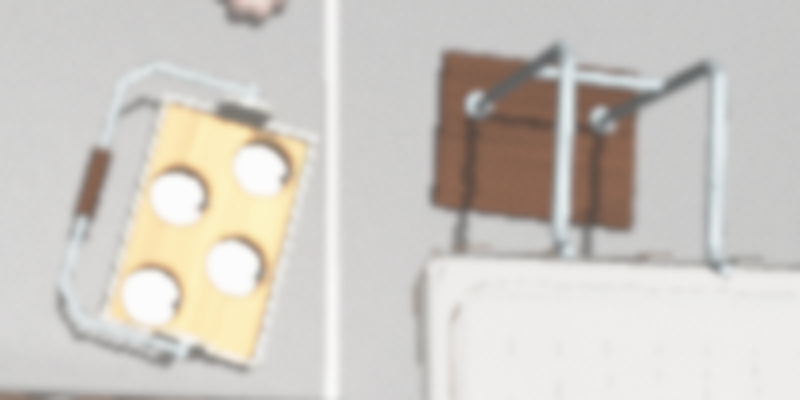

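View pics/t_b.png

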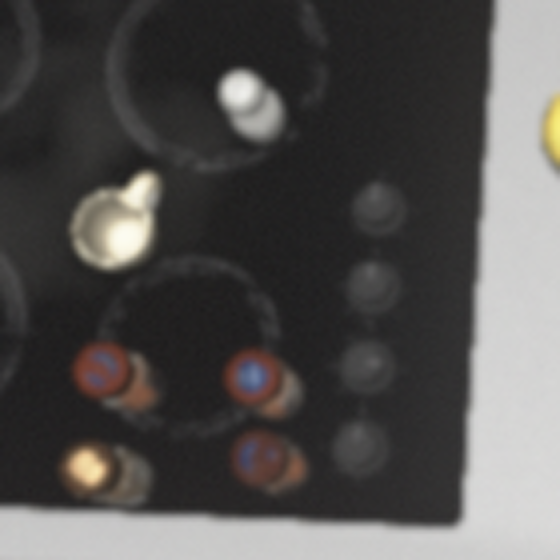

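View pics/s_a.png

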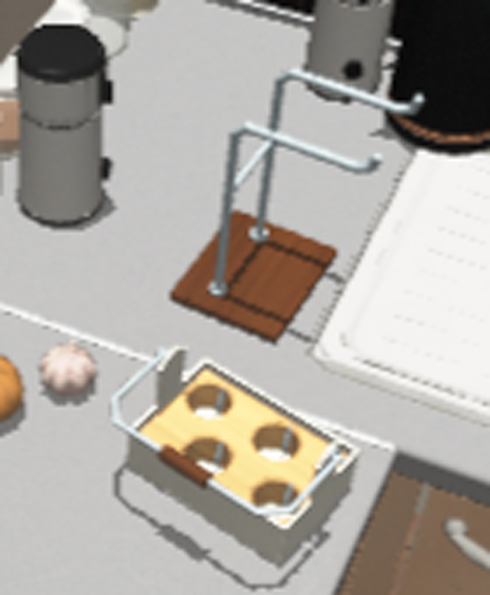

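View pics/s_b.png

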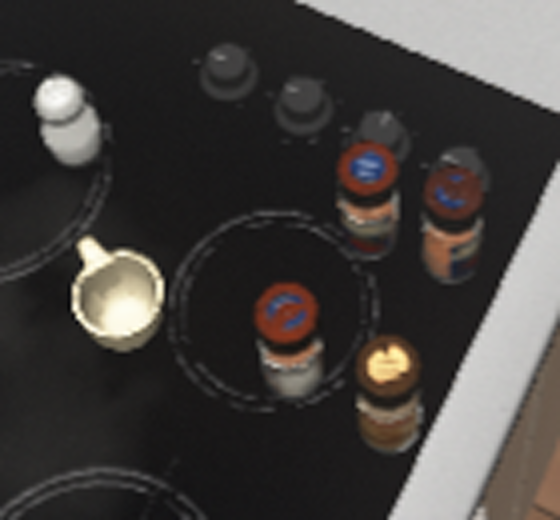

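```bash
cat > caddy.py <<'E'
from h import *
def holes(im,K,W,zt=0.048,amin=60,dbg=None,roi=None):
    hsv=cv2.cvtColor(im,cv2.COLOR_BGR2HSV)
    m=cv2.inRange(hsv,(10,50,90),(32,255,255))
    if roi is not None:
        r=np.zeros_like(m);cv2.fillConvexPoly(r,roi.astype(int),255);m&=r
    cs,h=cv2.findContours(m,cv2.RETR_CCOMP,cv2.CHAIN_APPROX_NONE)
    i=max([k for k in range(len(cs)) if h[0][k][3]<0],key=lambda k:cv2.contourArea(cs[k]))
    out=[]
    for k in range(len(cs)):
        if h[0][k][3]==i and cv2.contourArea(cs[k])>amin:
            p=np.array([ray(K,W,q[0],zt)[:2] for q in cs[k]],np.float32)
            (c,ax,an)=cv2.fitEllipse(p);out.append((c,ax))
    pr=np.array([ray(K,W,q[0],zt)[:2] for q in cs[i]],np.float32)
    return out,cv2.minAreaRect(pr)
if __name__=='__main__':
    K,W=cam('top');im=cv2.imread('pics/top0.png')
    o,r=holes(im,K,W);print(r)
    for c,ax in o:print(np.round(c,4),np.round(ax,4))
    Ks,Ws=cam('scene');ims=cv2.imread('pics/scene0.png')
    o,r=holes(ims,Ks,Ws);print('scene',r)
    for c,ax in o:print(np.round(c,4),np.round(ax,4))
    J=dict(A=((135.5,222.5),(150+286/4,240+312/4)),B=((173.2,224.2),(150+367/4,240+166/4)),C=((133,246.8),(150+388/4,240+364/4)),D=((175,244.5),(150+453/4,240+192/4)))
    for k,(t,s) in J.items():print(k,ray(K,W,t,.111),ray(Ks,Ws,s,.111))
    # stand: uprights in top zoom 4 off (250,180)
    f=lambda u,v:(250+u/4,180+v/4); g=lambda u,v:(230+u/3.5,70+v/3.5)
    for n,t,s,z in [('rodL base',f(478,104),g(219,288),.012),('rodR base',f(602,121),g(260,232),.012),('tipL',f(563,248),g(375,160),.26),('tipR',f(718,268),g(419,98),.26),('bendL',f(563,45),g(240,128),.242),('bendR',f(714,64),g(287,74),.242)]:
        print(n,ray(K,W,t,z),ray(Ks,Ws,s,z))
    print('sleeve',ray(K,W,f(92,183),.11),ray(Ks,Ws,g(185,468),.11))
E
python3 caddy.py
```

```text
((0.17298635840415955, 0.2766181230545044), (0.31959739327430725, 0.9907170534133911), 2.4218664169311523)
scene ((0.18420197069644928, 0.13643798232078552), (0.2521599233150482, 0.5992214679718018), 0.05262519046664238)
A [0.4585624 0.3663259 0.111    ] [0.4599199  0.37069174 0.111     ]
B [0.45836714 0.25524795 0.111     ] [0.46027344 0.25875301 0.111     ]
C [0.38757245 0.36541038 0.111     ] [0.38785322 0.37181853 0.111     ]
D [0.39945615 0.2445132  0.111     ] [0.40090259 0.25035177 0.111     ]
rodL base [ 0.55835893 -0.34982135  0.012     ] [ 0.55749356 -0.34929476  0.012     ]
rodR base [ 0.54877087 -0.4493825   0.012     ] [ 0.5504679  -0.45210208  0.012     ]
tipL [ 0.41677599 -0.3331501   0.26      ] [ 0.41556454 -0.32375142  0.26      ]
tipR [ 0.40839602 -0.43082205  0.26      ] [ 0.40727144 -0.42934663  0.26      ]
bendL [ 0.55369656 -0.3434766   0.242     ] [ 0.54964411 -0.33341254  0.242     ]
bendR [ 0.54512138 -0.44325609  0.242     ] [ 0.5396892  -0.43229576  0.242     ]
sleeve [ 0.46668962 -0.03781304  0.11      ] [ 0.46711201 -0.03263842  0.11      ]
```

```bash
python3 - <<'E'
from caddy import *
roi=dict(top=np.array([[270,195],[335,195],[335,280],[270,280]]),scene=np.array([[260,165],[335,165],[335,235],[260,235]]))
for n in('top','scene'):
    K,W=cam(n);im=cv2.imread(f'pics/{n}0.png');o,r=holes(im,K,W,amin=20,roi=roi[n]);print(n,r)
    for c,ax in o:print(np.round(c,4),np.round(ax,4))
E
```

```text
top ((0.4472983181476593, -0.13070443272590637), (0.1123669296503067, 0.1717705875635147), 75.48945617675781)
[ 0.4162 -0.1486] [0.0467 0.0499]
[ 0.492 -0.168] [0.0454 0.0494]
scene ((0.4546879827976227, -0.12769615650177002), (0.12304884940385818, 0.16017574071884155), 76.04234313964844)
[ 0.4647 -0.1004] [0.0269 0.0398]
[ 0.4148 -0.1398] [0.0272 0.0459]
[ 0.4905 -0.1584] [0.0248 0.0442]
```

Emit:
drive_tool --targets '[0,0,0,-57,-29,-3,1,0,0,0,-57,-29,-3,1,0,0,0,-57,-29,-3,1,0,0,0,-57,-29,-3,1,0,0,0,-57,-29,-3,1,0,0,0,-57,-29,-3,1,0,0,0,0,0,0,1,0,0,0,0,0,0,1]' --grip_force 40

```text
clock: 1.15
position: [0.417, 0.3183, 0.2485]
ee_rot: [-0.001, 0.115, 0.993, -0.0]
contact_force: [0.2, 0.2, 0.5]
width: 0.0852
```

```bash
cat >> h.py <<'E'
def to(p,T=None):
    T=toolT() if T is None else T
    return np.round(T[:3,:3].T@(np.array(p)-T[:3,3])*1000,1)
def stat():
    s=get_state();print('t',round(s['clock'],2),'p',np.round(s['position'],4),'j',np.round(s['qpos'],2),'F',np.round(s['contact_force'],1),'w',round(s['width'],4));print(np.round(rot(s['ee_rot']).as_matrix(),3).tolist())
E
python3 - <<'E'
from h import *
stat();shot('wrist','w1.png')
E
```

```text
t 1.15 p [0.417  0.3183 0.2485] j [ 0.52  0.19  1.58  0.    1.37 -0.82] F [0.2 0.2 0.5] w 0.0852
[[-0.973, 0.229, -0.002], [0.229, 0.973, 0.0], [0.002, -0.0, -1.0]]
```

View pics/w1.png

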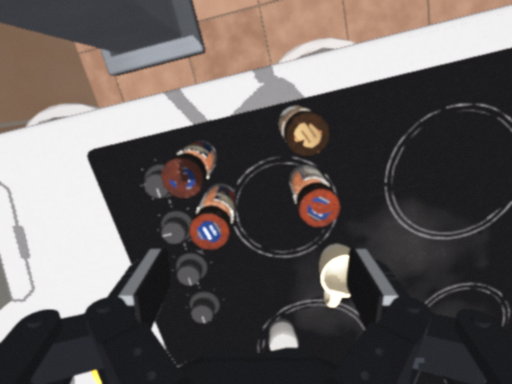

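```bash
python3 - <<'E'
from h import *
K,W=cam('wrist');im=cv2.imread('pics/w1.png')
for k,uv in dict(C=(307,133),A=(319,208),B=(210,232),D=(183,177)).items():print(k,ray(K,W,uv,.111))
c=cv2.resize(im[90:260,150:350],None,fx=4,fy=4,interpolation=cv2.INTER_CUBIC);cv2.imwrite('pics/w1z.png',c)
E
```

```text
C [0.38447357 0.37204002 0.111     ]
A [0.45860206 0.37049214 0.111     ]
B [0.4593082  0.25992056 0.111     ]
D [0.39852511 0.25072894 0.111     ]
```

View pics/w1z.png

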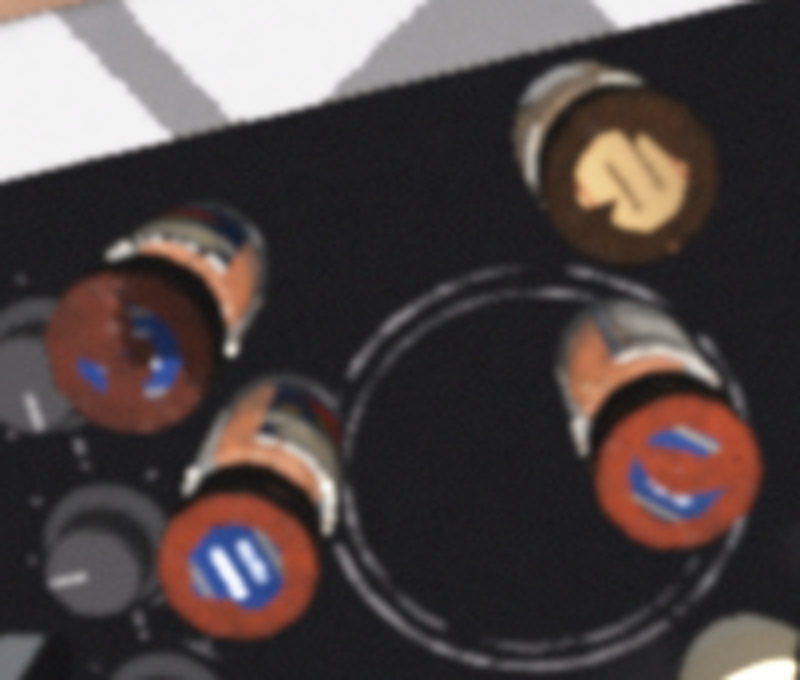

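Emit:
drive_tool --targets '[0,0,0,1.3,-35,20,0.8,0,0,0,1.3,-35,20,0.8,0,0,0,0,0,40,0.8,0,0,0,0,0,40,0.8,0,0,0,0,0,30,0.8,0,0,0,0,0,20,0.8,0,0,0,0,0,0,0.8,0,0,0,0,0,0,0.8]'

```text
clock: 2.2
position: [0.3989, 0.2519, 0.0796]
ee_rot: [0.001, 0.114, 0.994, 0.0]
contact_force: [0.1, -0.4, 1.2]
width: 0.0682
```

```bash
python3 - <<'E'
from h import *
stat();shot('wrist','w2.png');print(to([.3985,.2505,.078]))
E
```

```text
t 2.2 p [0.3989 0.2519 0.0796] j [ 0.42  0.26  1.95  0.    0.93 -0.93] F [ 0.1 -0.4  1.2] w 0.0682
[[-0.974, 0.226, 0.001], [0.226, 0.974, 0.001], [-0.001, 0.001, -1.0]]
[ 0.4 -1.5  1.9]
```

View pics/w2.png

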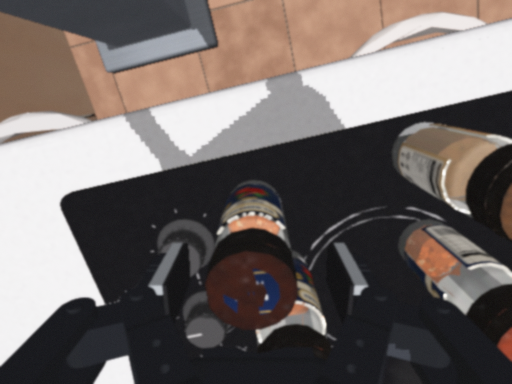

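Emit:
drive_tool --targets '[0,0,0,0,-1,1,0.0,0,0,0,0,0,0,0,0,0,0,0,0,0,0,0,0,0,0,0,0,0,0,0,0,0,0,-10,0,0,0,0,0,0,-30,0,0,0,0,0,0,-40,0,0,0,0,0,0,-40,0,0,0,0,0,0,0,0]' --grip_force 50

```text
clock: 3.38
position: [0.4008, 0.2509, 0.2013]
ee_rot: [0.003, 0.115, 0.993, 0.002]
contact_force: [0.4, 0.2, -1.9]
width: 0.0393
```

```bash
python3 - <<'E'
from h import *
stat();shot('wrist','w3.png')
# caddy target
a=np.deg2rad(-104.4);c=np.array([.443,-.128]);
ex=np.array([np.cos(a),np.sin(a)]);ey=np.array([-ex[1],ex[0]])
for i,(x,y) in enumerate([(-.028,-.06),(.028,-.02),(-.028,.02),(.028,.06)]):
    p=c+x*ex+y*ey;print(i,p,to([*p,.2]))
E
```

```text
t 3.38 p [0.4008 0.2509 0.2013] j [ 0.41  0.14  1.77  0.    1.23 -0.93] F [ 0.4  0.2 -1.9] w 0.0393
[[-0.974, 0.228, 0.007], [0.228, 0.974, 0.003], [-0.006, 0.005, -1.0]]
0 [ 0.39184833 -0.08595828] [ -69.3 -329.1   -1.3]
1 [ 0.41666502 -0.15014653] [-108.1 -385.9   -1.3]
2 [ 0.46933498 -0.10585347] [-149.3 -330.8   -1.1]
3 [ 0.49415167 -0.17004172] [-188.1 -387.6   -1.1]
```

View pics/w3.png

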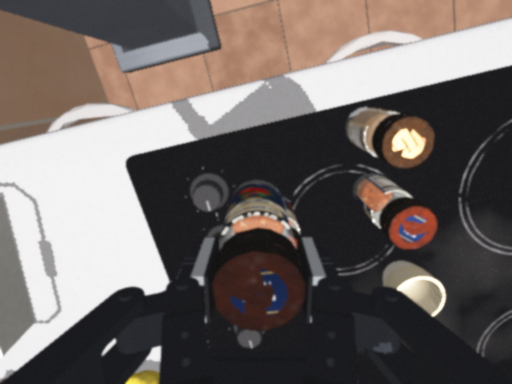

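Emit:
drive_tool --targets '[0,0,0,-15,-30,-15,0,0,0,0,-20,-50,-15,0,0,0,0,-20,-50,-10,0,0,0,0,-20,-50,0,0,0,0,0,-10,-20,0,0,0,0,0,0,0,0,0,0,0,0,0,0,0,0]'

```text
clock: 4.3
position: [0.435, 0.0365, 0.2368]
ee_rot: [-0.001, 0.115, 0.993, 0.0]
contact_force: [-0.4, -0.3, -2.1]
width: 0.0395
```

```bash
python3 - <<'E'
from caddy import *
stat();K,W,im=shot('wrist','w4.png')
try:
    o,r=holes(im,K,W,amin=200);print(r)
    for c,ax in o:print(np.round(c,4),np.round(ax,4))
except Exception as e:print(e)
E
```

```text
t 4.3 p [0.435  0.0365 0.2368] j [-0.08  0.06  1.76  0.    1.32 -1.42] F [-0.4 -0.3 -2.1] w 0.0395
[[-0.974, 0.228, -0.003], [0.228, 0.974, 0.001], [0.003, 0.0, -1.0]]
((0.30808043479919434, 0.032176777720451355), (0.4308597147464752, 0.07676328718662262), 76.88872528076172)
```

View pics/w4.png

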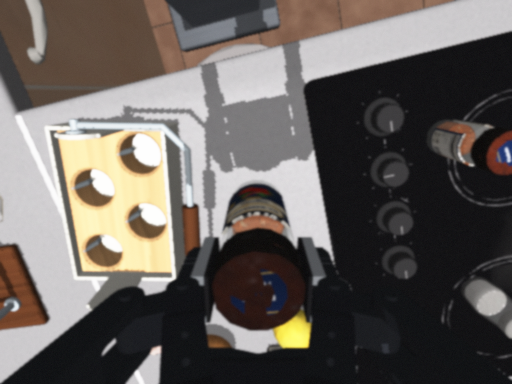

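```bash
cat >> caddy.py <<'E'
MOD=np.array([(-.028,-.06),(.028,-.02),(-.028,.02),(.028,.06)])
def fit(img):  # holes matched by nearest -> rigid fit; img (n,2), idx
    pass
E
python3 - <<'E'
from caddy import *
K,W=cam('wrist');im=cv2.imread('pics/w4.png')
roi=np.array([[40,115],[180,115],[180,280],[60,290]])
o,r=holes(im,K,W,amin=200,roi=roi);print(r)
for c,ax in o:print(np.round(c,4),np.round(ax,4))
z=cv2.resize(im[110:290,30:220],None,fx=4,fy=4,interpolation=cv2.INTER_CUBIC)[:, :760];cv2.imwrite('pics/w4z.png',cv2.resize(z,None,fx=.8,fy=.8))
E
```

```text
((0.4447956085205078, -0.1312181055545807), (0.1113300696015358, 0.17485129833221436), 75.97472381591797)
[ 0.4883 -0.1638] [0.0274 0.0468]
[ 0.4138 -0.1439] [0.0317 0.0463]
```

View pics/w4z.png

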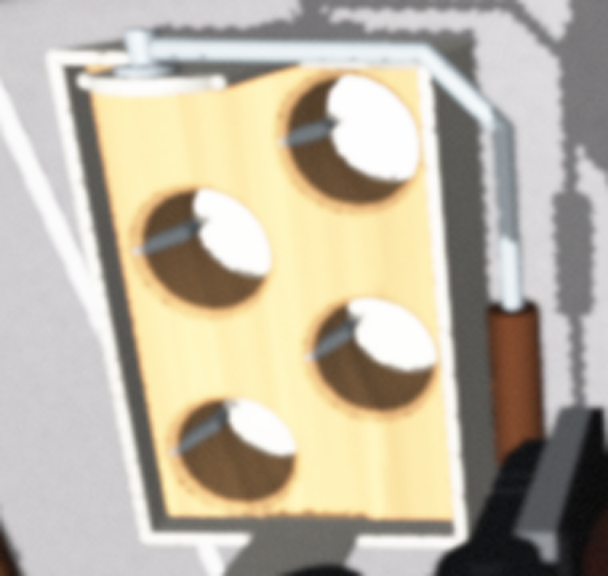

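```bash
cat >> caddy.py <<'E'
def rigid(P,idx=(0,1,2,3)):
    P=np.array(P);M=MOD[list(idx)];mc=M.mean(0);pc=P.mean(0)
    H=(M-mc).T@(P-pc);a=np.arctan2(H[0,1]-H[1,0],H[0,0]+H[1,1])
    Rm=np.array([[np.cos(a),-np.sin(a)],[np.sin(a),np.cos(a)]]);t=pc-Rm@mc
    print('yaw',np.rad2deg(a),'c',t.round(4),'res',(P-(M@Rm.T+t)).round(4).tolist())
    return a,t,Rm
E
python3 - <<'E'
from caddy import *
K,W=cam('wrist')
px=[(351,138),(205,248),(374,355),(236,450)]
P=[ray(K,W,(30+u/3.2,110+v/3.2),.046)[:2] for u,v in px];print(np.round(P,4).tolist())
a,t,Rm=rigid(P)
for m in MOD:
    p=Rm@m+t;print(p.round(4),to([*p,.2]))
print('lid in hand',np.round(np.linalg.inv(toolT())@np.append(ray(K,W,(258.5,283),get_state()['position'][2]+.033),1),4))
E
```

```text
[[0.3919, -0.0858], [0.4175, -0.1497], [0.4703, -0.1052], [0.4956, -0.1694]]
yaw -103.91258871257163 c [ 0.4438 -0.1275] res [[-0.0005, 0.0001], [-0.0001, 0.0002], [0.0003, -0.0], [0.0003, -0.0002]]
[ 0.3923 -0.0859] [  13.8 -129.2   37. ]
[ 0.4177 -0.1499] [ -25.4 -185.7   36.9]
[ 0.47   -0.1051] [ -66.2 -130.3   36.9]
[ 0.4953 -0.1691] [-105.4 -186.8   36.8]
lid in hand [ 4.0e-03  4.0e-04 -3.3e-02  1.0e+00]
```

```bash
python3 - <<'E'
import cv2
import numpy as np
a=cv2.imread('pics/w4.png')[160:350,180:340];b=cv2.imread('pics/w2.png')[160:350,180:340]
o=np.hstack([a,b]);o=cv2.convertScaleAbs(o,alpha=2,beta=20);cv2.imwrite('pics/z5.png',cv2.resize(o,None,fx=2.5,fy=2.5,interpolation=cv2.INTER_CUBIC))
E
```

```text
(no output)
```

View pics/z5.png

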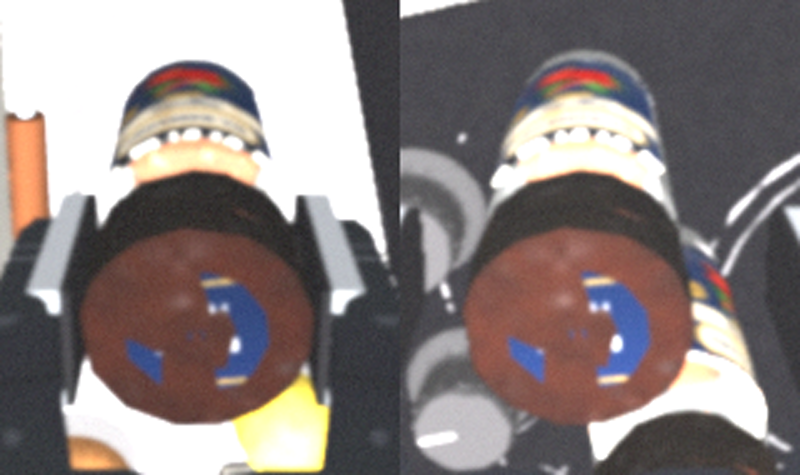

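Emit:
drive_tool --targets '[0,0,0,-20,-35,0,0,0,0,0,-28,-50,0,0,0,0,0,-28,-50,0,0,0,0,0,-20,-36,0,0,0,0,0,-9.4,-15.8,0,0,0,0,0,0,0,0,0,0,0,0,0,0,30,0,0,0,0,0,0,40,0,0,0,0,0,0,25,0,0,0,0,0,0,5,0,0,0,0,0,0,0,0]'

```text
clock: 5.72
position: [0.4962, -0.1689, 0.1385]
ee_rot: [0.0, 0.114, 0.993, 0.0]
contact_force: [0.3, 0.3, -1.2]
width: 0.0397
```

```bash
python3 - <<'E'
from h import *
stat();print(to([.4953,-.1691,.125]));shot('wrist','w6.png')
E
```

```text
t 5.72 p [ 0.4962 -0.1689  0.1385] j [-0.46  0.27  1.76  0.    1.11 -1.8 ] F [ 0.3  0.3 -1.2] w 0.0397
[[-0.974, 0.226, 0.001], [0.226, 0.974, 0.0], [-0.0, 0.0, -1.0]]
[ 0.9 -0.4 13.5]
```

View pics/w6.png

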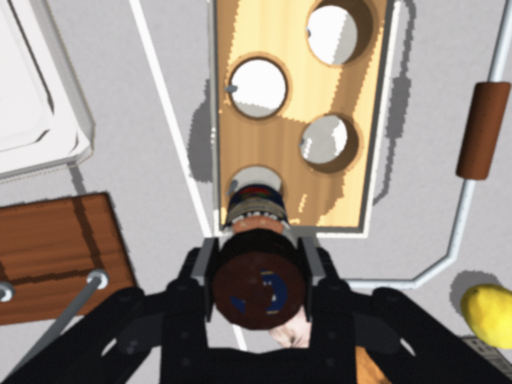

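Emit:
drive_tool --targets '[0,0,0,0.9,-0.4,10,0,0,0,0,0,0,4,0,0,0,0,0,0,0,0,0,0,0,0,0,5,0,0,0,0,0,0,5,0,0,0,0,0,0,5,0,0,0,0,0,0,5,0,0,0,0,0,0,0,0]'

```text
clock: 6.78
position: [0.4945, -0.1699, 0.1032]
ee_rot: [-0.001, 0.115, 0.993, 0.0]
contact_force: [0.6, 1.2, -0.7]
width: 0.0395
```

```bash
python3 - <<'E'
from h import *
stat();print(to([.4953,-.1691,.08]));shot('wrist','w7.png')
E
```

```text
t 6.78 p [ 0.4945 -0.1699  0.1032] j [-0.46  0.31  1.81  0.    1.03 -1.81] F [ 0.6  1.2 -0.7] w 0.0395
[[-0.974, 0.228, -0.001], [0.228, 0.974, 0.001], [0.001, 0.001, -1.0]]
[-0.6  0.9 23.2]
```

View pics/w7.png

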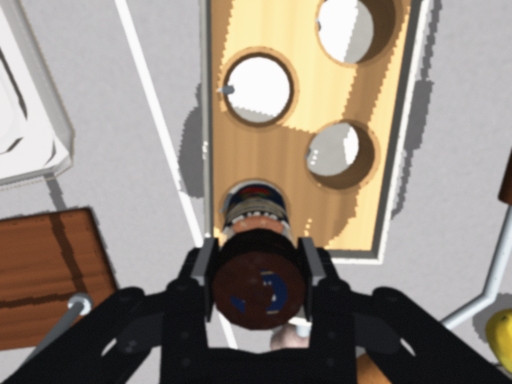

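Emit:
drive_tool --targets '[0,0,0,0,0,5,0,0,0,0,0,0,5,0,0,0,0,0,0,5,0,0,0,0,0,0,4,0,0,0,0,0,0,3,0,0,0,0,0,0,0,0]'

```text
clock: 7.58
position: [0.4946, -0.1704, 0.0813]
ee_rot: [-0.001, 0.114, 0.993, -0.0]
contact_force: [-0.6, 0.9, -3.4]
width: 0.0397
```

Emit:
drive_tool --targets '[0,0,0,0,0,2,0,0,0,0,0,0,0,0]'

```text
clock: 7.82
position: [0.4947, -0.1706, 0.0806]
ee_rot: [-0.0, 0.115, 0.993, -0.0]
contact_force: [-2.1, 1.6, 4.8]
width: 0.0398
```

Emit:
drive_tool --targets '[0,0,0,0,0,2,0,0,0,0,0,0,0,0]'

```text
clock: 8.07
position: [0.495, -0.1707, 0.0805]
ee_rot: [0.001, 0.114, 0.993, -0.001]
contact_force: [-4.6, 2.8, 16.8]
width: 0.0395
```

Emit:
drive_tool --targets '[0,0,0,0,0,-2,0.65,0,0,0,0,0,0,0.65,0,0,0,0,0,-10,0.65,0,0,0,0,0,-30,0.7,0,0,0,0,0,-40,0.8,0,0,0,0,0,-30,0.8,0,0,0,0,30,-10,0.8,0,0,0,0,0,0,0.8]'

```text
clock: 9.07
position: [0.5026, -0.1403, 0.2013]
ee_rot: [0.001, 0.114, 0.994, -0.0]
contact_force: [1.1, -1.2, 0.2]
width: 0.0684
```

```bash
python3 - <<'E'
from h import *
stat();print(to([.4593,.2599,.079]));shot('wrist','w8.png')
E
```

```text
t 9.07 p [ 0.5026 -0.1403  0.2013] j [-0.41  0.21  1.67  0.    1.26 -1.75] F [ 1.1 -1.2  0.2] w 0.0684
[[-0.974, 0.226, 0.002], [0.226, 0.974, -0.001], [-0.003, -0.0, -1.0]]
[132.9 380.1 121.8]
```

View pics/w8.png

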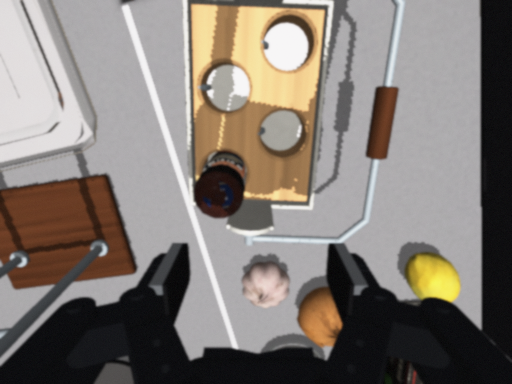

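Emit:
drive_tool --targets '[0,0,0,10,30,0,0.8,0,0,0,18,52,0,0.8,0,0,0,20,57,0,0.8,0,0,0,20,57,0,0.8,0,0,0,20,57,0,0.8,0,0,0,20,57,0,0.8,0,0,0,16,45,0,0.8,0,0,0,8.9,25.1,20,0.8,0,0,0,0,0,40,0.8,0,0,0,0,0,30,0.8,0,0,0,0,0,0,0.8,0,0,0,0,0,0,0.8]'

```text
clock: 10.62
position: [0.4599, 0.2591, 0.1105]
ee_rot: [0.001, 0.115, 0.993, 0.0]
contact_force: [0.2, -0.3, 0.5]
width: 0.0683
```

```bash
python3 - <<'E'
from h import *
stat();print(to([.4593,.2599,.079]));shot('wrist','w9.png')
E
```

```text
t 10.62 p [0.4599 0.2591 0.1105] j [ 0.38  0.3   1.79 -0.    1.05 -0.96] F [ 0.2 -0.3  0.5] w 0.0683
[[-0.974, 0.228, 0.001], [0.228, 0.974, 0.0], [-0.001, 0.0, -1.0]]
[ 0.8  0.6 31.5]
```

View pics/w9.png

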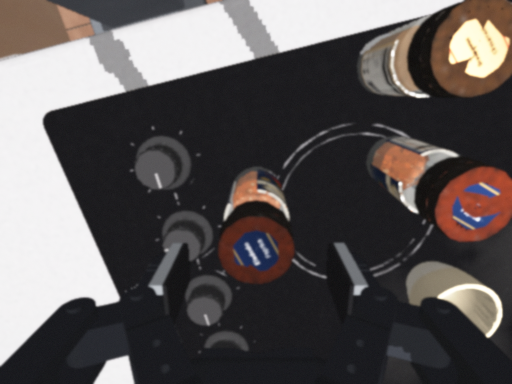

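Emit:
drive_tool --targets '[0,0,0,1.4,0.3,20,0.8,0,0,0,0,0,11.5,0.8,0,0,0,0,0,0,0.8,0,0,0,0,0,0,0.8,0,0,0,0,0,0,0,0,0,0,0,0,0,0,0,0,0,0,0,0,0,0,0,0,0,0,0,0]'

```text
clock: 11.68
position: [0.4581, 0.2599, 0.0791]
ee_rot: [0.001, 0.115, 0.993, 0.0]
contact_force: [-0.6, -1.7, 5.2]
width: 0.0397
```

Emit:
drive_tool --targets '[0,0,0,0,0,-10,0,0,0,0,0,0,-30,0,0,0,0,0,0,-40,0,0,0,0,0,-30,-40,0,0,0,0,-5,-50,-30,0,0,0,0,-5,-50,-10,0,0,0,0,-5,-50,0,0,0,0,0,0,-40,0,0,0,0,0,0,0,0,0,0,0,0,0,0,0,0]'

```text
clock: 12.92
position: [0.4223, 0.0427, 0.2385]
ee_rot: [0.0, 0.115, 0.993, 0.001]
contact_force: [0.0, 0.0, -0.8]
width: 0.0395
```

```bash
python3 - <<'E'
from h import *
stat();shot('wrist','w10.png')
for p in [(.3923,-.0859),(.4177,-.1499),(.47,-.1051)]:print(to([*p,.2]))
E
```

```text
t 12.93 p [0.4223 0.0427 0.2385] j [-0.06  0.04  1.78  0.    1.32 -1.41] F [ 0.   0.  -0.8] w 0.0395
[[-0.974, 0.228, 0.0], [0.228, 0.974, 0.001], [-0.0, 0.001, -1.0]]
[  -0.  -132.4   38.3]
[ -39.3 -189.    38.3]
[ -80.1 -133.4   38.3]
```

View pics/w10.png

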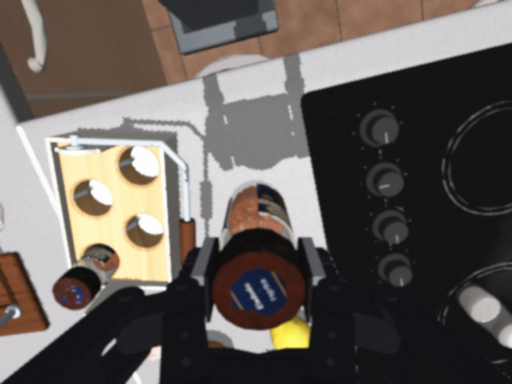

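```bash
cat >> caddy.py <<'E'
def overlay(src,fn,a,t,box,f,T=None,name='wrist'):
    K,W=cam(name,T);im=cv2.resize(cv2.imread('pics/'+src),None,fx=f,fy=f,interpolation=cv2.INTER_CUBIC)
    Rm=np.array([[np.cos(a),-np.sin(a)],[np.sin(a),np.cos(a)]])
    for m in MOD:
        th=np.linspace(0,2*np.pi,40)
        pts=[proj(K,W,[*(Rm@(m+.0235*np.array([np.cos(q),np.sin(q)]))+t),.046])*f for q in th]
        cv2.polylines(im,[np.array(pts).round().astype(int)],True,(255,0,0),1)
    x0,y0,x1,y1=[int(v*f) for v in box];cv2.imwrite('pics/'+fn,im[y0:y1,x0:x1])
E
python3 - <<'E'
from caddy import *
overlay('w10.png','o10.png',np.deg2rad(-103.91),np.array([.4438,-.1275]),(30,120,230,320),3)
E
```

View pics/o10.png

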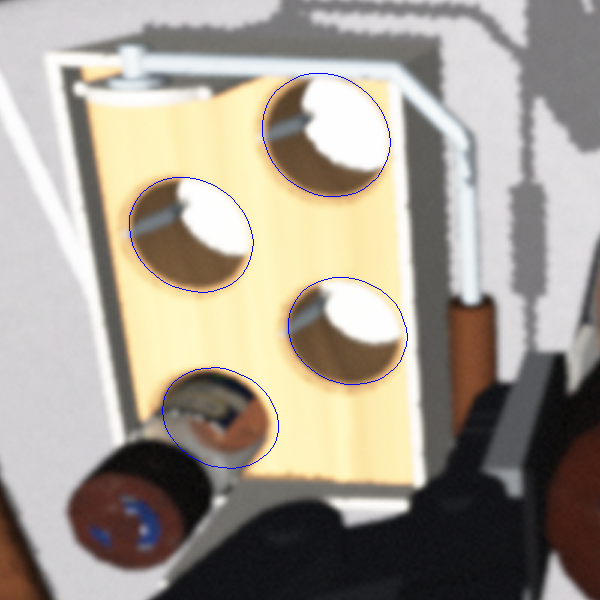

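Emit:
drive_tool --targets '[0,0,0,-22,-37,0,0,0,0,0,-28,-47,0,0,0,0,0,-22,-37,0,0,0,0,0,-8.1,-12.4,0,0,0,0,0,0,0,20,0,0,0,0,0,0,40,0,0,0,0,0,0,35,0,0,0,0,0,0,15,0,0,0,0,0,0,0,0,0,0,0,0,0,0,0]'

```text
clock: 14.22
position: [0.4706, -0.1052, 0.1291]
ee_rot: [0.001, 0.114, 0.993, 0.0]
contact_force: [1.2, 0.2, -1.3]
width: 0.0394
```

```bash
python3 - <<'E'
from h import *
stat();shot('wrist','w11.png')
for p in [(.4700,-.1051)]:print(to([*p,.08]))
E
```

```text
t 14.22 p [ 0.4706 -0.1052  0.1291] j [-0.36  0.22  1.86  0.    1.06 -1.71] F [ 1.2  0.2 -1.3] w 0.0394
[[-0.974, 0.227, 0.001], [0.227, 0.974, -0.0], [-0.001, 0.0, -1.0]]
[ 0.9  0.2 49.3]
```

View pics/w11.png

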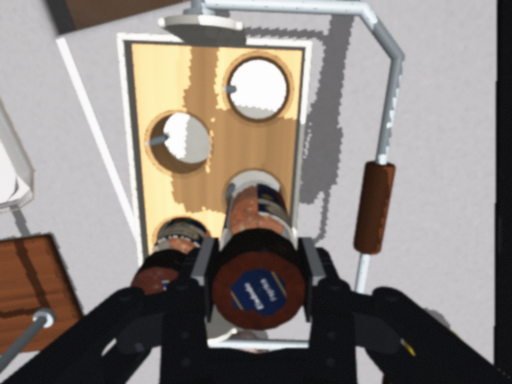

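Emit:
drive_tool --targets '[0,0,0,0.9,0.2,6,0,0,0,0,0,0,5,0,0,0,0,0,0,5,0,0,0,0,0,0,5,0,0,0,0,0,0,5,0,0,0,0,0,0,5,0,0,0,0,0,0,5,0,0,0,0,0,0,5,0,0,0,0,0,0,4,0,0,0,0,0,0,2,0,0,0,0,0,0,0,0]'

```text
clock: 15.65
position: [0.4688, -0.1054, 0.081]
ee_rot: [-0.0, 0.115, 0.993, 0.0]
contact_force: [1.5, 1.8, -2.3]
width: 0.0394
```

Emit:
drive_tool --targets '[0,0,0,0,0,3,0,0,0,0,0,0,0,0]'

```text
clock: 15.9
position: [0.4697, -0.1061, 0.0807]
ee_rot: [0.001, 0.114, 0.993, -0.001]
contact_force: [-2.2, 2.3, 16.3]
width: 0.0396
```

Emit:
drive_tool --targets '[0,0,0,0,0,2,0,0,0,0,0,0,0,0]'

```text
clock: 16.15
position: [0.4699, -0.1062, 0.0806]
ee_rot: [0.002, 0.115, 0.993, -0.001]
contact_force: [-6.4, 3.3, 30.5]
width: 0.0398
```

Emit:
drive_tool --targets '[0,0,0,0,0,-4,0.65,0,0,0,0,0,0,0.65,0,0,0,0,0,-10,0.65,0,0,0,0,0,-30,0.65,0,0,0,0,0,-50,0.8,0,0,0,0,0,-30,0.8,0,0,0,0,30,0,0.8,0,0,0,15,57,0,0.8,0,0,0,15,57,0,0.8,0,0,0,15,57,0,0.8,0,0,0,15,57,0,0.8,0,0,0,15,57,0,0.8]'

```text
clock: 17.65
position: [0.4676, 0.22, 0.2006]
ee_rot: [0.0, 0.115, 0.993, -0.0]
contact_force: [0.7, -0.7, 0.6]
width: 0.068
```

Emit:
drive_tool --targets '[0,0,0,15,57,0,0.8,0,0,0,15,50,0,0.8,0,0,0,10,30,20,0.8,0,0,0,5,10,40,0.8,0,0,0,0,0,30,0.8,0,0,0,0,0,0,0.8,0,0,0,0,0,0,0.8]'

```text
clock: 18.52
position: [0.4582, 0.3721, 0.1115]
ee_rot: [0.001, 0.115, 0.993, 0.0]
contact_force: [0.0, 0.7, 0.8]
width: 0.0681
```

```bash
python3 - <<'E'
from h import *
stat();print(to([.4583,.3708,.079]));shot('wrist','w12.png')
E
```

```text
t 18.52 p [0.4582 0.3721 0.1115] j [ 0.56  0.39  1.65 -0.    1.1  -0.78] F [0.  0.7 0.8] w 0.0681
[[-0.974, 0.228, 0.002], [0.228, 0.974, 0.001], [-0.001, 0.001, -1.0]]
[-0.3 -1.3 32.5]
```

View pics/w12.png

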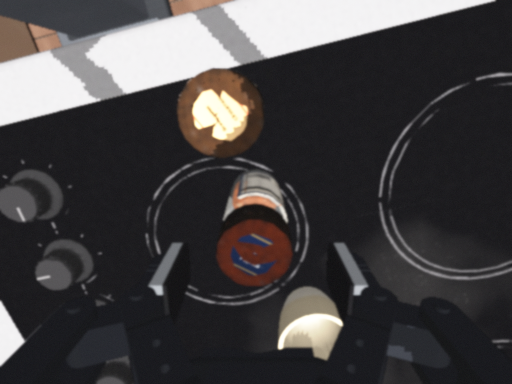

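Emit:
drive_tool --targets '[0,0,0,0,-1,20,0.8,0,0,0,0,0,12.5,0.8,0,0,0,0,0,0,0.8,0,0,0,0,0,0,0.8,0,0,0,0,0,0,0,0,0,0,0,0,0,0,0,0,0,0,0,0,0,0,0,0,0,0,0,0]'

```text
clock: 19.58
position: [0.4575, 0.3709, 0.0787]
ee_rot: [0.001, 0.115, 0.993, 0.0]
contact_force: [0.6, -1.1, 5.6]
width: 0.0395
```

Emit:
drive_tool --targets '[0,0,0,0,0,-10,0,0,0,0,0,0,-30,0,0,0,0,0,0,-50,0,0,0,0,-5,-30,-50,0,0,0,0,-10,-50,-20,0,0,0,0,-12,-55,0,0,0,0,0,-12,-55,0,0,0,0,0,-12,-55,0,0,0,0,0,-10,-50,0,0,0,0,0,0,-25,0,0,0,0,0,0,0,0,0,0,0,0,0,0,0,0]'

```text
clock: 21.08
position: [0.4437, 0.046, 0.238]
ee_rot: [0.0, 0.115, 0.993, 0.001]
contact_force: [-0.5, 1.0, -0.5]
width: 0.0395
```

```bash
python3 - <<'E'
from caddy import *
stat();shot('wrist','w13.png')
for p in [(.3923,-.0859),(.4177,-.1499)]:print(to([*p,.2]))
overlay('w13.png','o13.png',np.deg2rad(-103.91),np.array([.4438,-.1275]),(0,90,260,320),3)
E
```

```text
t 21.07 p [0.4437 0.046  0.238 ] j [-0.05  0.08  1.74  0.    1.32 -1.39] F [-0.5  1.  -0.5] w 0.0395
[[-0.974, 0.228, 0.0], [0.228, 0.974, 0.001], [-0.0, 0.001, -1.0]]
[  20.2 -140.4   37.8]
[ -19.1 -197.    37.7]
```

View pics/o13.png

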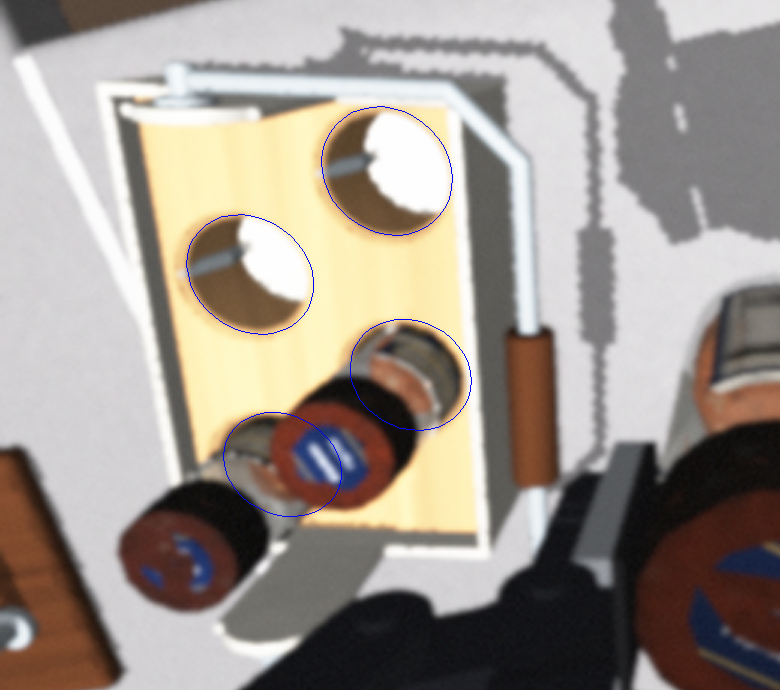

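Emit:
drive_tool --targets '[0,0,0,-3,-30,0,0,0,0,0,-5,-50,0,0,0,0,0,-5,-50,0,0,0,0,0,-4,-45,0,0,0,0,0,-2.1,-22,0,0,0,0,0,0,0,20,0,0,0,0,0,0,40,0,0,0,0,0,0,35,0,0,0,0,0,0,15,0,0,0,0,0,0,0,0,0,0,0,0,0,0,0]'

```text
clock: 22.5
position: [0.4184, -0.1507, 0.1285]
ee_rot: [0.001, 0.114, 0.993, -0.0]
contact_force: [0.1, -0.3, 0.2]
width: 0.0393
```

```bash
python3 - <<'E'
from h import *
stat();shot('wrist','w14.png')
for p in [(.4174,-.1502)]:print(to([*p,.08]))
E
```

```text
t 22.5 p [ 0.4184 -0.1507  0.1285] j [-0.5   0.17  1.93  0.    1.04 -1.84] F [ 0.1 -0.3  0.2] w 0.0393
[[-0.974, 0.227, 0.001], [0.227, 0.974, -0.001], [-0.001, -0.0, -1.0]]
[ 1.3  0.4 48.8]
```

View pics/w14.png

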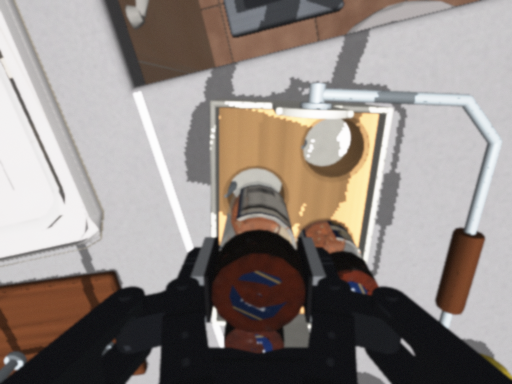

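Emit:
drive_tool --targets '[0,0,0,1.0,0.4,6,0,0,0,0,0,0,5,0,0,0,0,0,0,5,0,0,0,0,0,0,5,0,0,0,0,0,0,5,0,0,0,0,0,0,5,0,0,0,0,0,0,5,0,0,0,0,0,0,5,0,0,0,0,0,0,4,0,0,0,0,0,0,2,0,0,0,0,0,0,0,0]'

```text
clock: 23.92
position: [0.4164, -0.1503, 0.0806]
ee_rot: [-0.0, 0.115, 0.993, -0.0]
contact_force: [0.6, 1.8, -3.6]
width: 0.0395
```

Emit:
drive_tool --targets '[0,0,0,0,0,3,0,0,0,0,0,0,0,0]'

```text
clock: 24.18
position: [0.417, -0.151, 0.0802]
ee_rot: [0.001, 0.114, 0.993, -0.001]
contact_force: [-3.0, 3.1, 19.7]
width: 0.0397
```

Emit:
drive_tool --targets '[0,0,0,0,0,2,0,0,0,0,0,0,0,0]'

```text
clock: 24.42
position: [0.4172, -0.1511, 0.0801]
ee_rot: [0.001, 0.114, 0.993, -0.001]
contact_force: [-7.3, 4.6, 36.2]
width: 0.0393
```

Emit:
drive_tool --targets '[0,0,0,0,0,-4,0.65,0,0,0,0,0,0,0.65,0,0,0,0,0,-10,0.65,0,0,0,0,0,-30,0.65,0,0,0,0,0,-50,0.8,0,0,0,0,0,-30,0.8,0,0,0,5,30,0,0.8,0,0,0,17,57,0,0.8,0,0,0,17,57,0,0.8,0,0,0,17,57,0,0.8,0,0,0,17,57,0,0.8,0,0,0,17,57,0,0.8]'

```text
clock: 25.92
position: [0.4005, 0.1786, 0.2002]
ee_rot: [0.001, 0.115, 0.993, -0.0]
contact_force: [1.3, -0.3, -0.7]
width: 0.0685
```

Emit:
drive_tool --targets '[0,0,0,17,57,0,0.8,0,0,0,17,57,0,0.8,0,0,0,15,45,10,0.8,0,0,0,11,29,30,0.8,0,0,0,0,0,40,0.8,0,0,0,0,0,10,0.8,0,0,0,0,0,0,0.8,0,0,0,0,0,0,0.8]'

```text
clock: 26.92
position: [0.3862, 0.374, 0.1115]
ee_rot: [0.001, 0.115, 0.993, 0.001]
contact_force: [0.1, -0.3, 0.3]
width: 0.0684
```

```bash
python3 - <<'E'
from h import *
stat();print(to([.3858,.3727,.079]));shot('wrist','w15.png')
E
```

```text
t 26.93 p [0.3862 0.374  0.1115] j [ 0.64  0.31  1.77 -0.    1.05 -0.7 ] F [ 0.1 -0.3  0.3] w 0.0684
[[-0.974, 0.228, 0.002], [0.228, 0.974, 0.002], [-0.002, 0.002, -1.0]]
[ 0.2 -1.5 32.5]
```

View pics/w15.png

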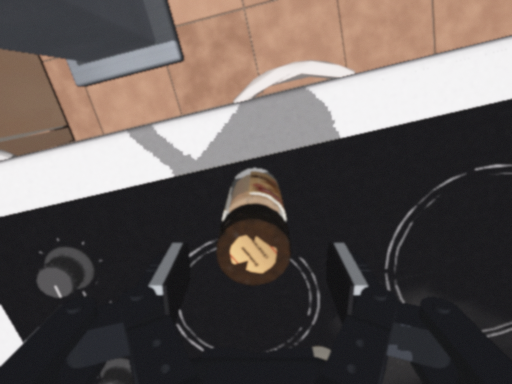

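Emit:
drive_tool --targets '[0,0,0,0.8,-1.7,20,0.8,0,0,0,0,0,12.5,0.8,0,0,0,0,0,0,0.8,0,0,0,0,0,0,0.8,0,0,0,0,0,0,0,0,0,0,0,0,0,0,0,0,0,0,0,0,0,0,0,0,0,0,0,0]'

```text
clock: 27.98
position: [0.3842, 0.3724, 0.0781]
ee_rot: [0.0, 0.115, 0.993, 0.0]
contact_force: [-0.7, -1.2, 5.7]
width: 0.0393
```

Emit:
drive_tool --targets '[0,0,0,0,0,-10,0,0,0,0,0,0,-30,0,0,0,0,0,0,-50,0,0,0,0,-10,-30,-50,0,0,0,0,-20,-50,-20,0,0,0,0,-20,-55,0,0,0,0,0,-20,-55,0,0,0,0,0,-20,-55,0,0,0,0,0,-20,-50,0,0,0,0,0,0,-25,0,0,0,0,0,0,0,0,0,0,0,0,0,0,0,0]'

```text
clock: 29.48
position: [0.418, 0.0363, 0.2374]
ee_rot: [0.0, 0.115, 0.993, 0.001]
contact_force: [0.4, 0.6, -1.1]
width: 0.0396
```

```bash
python3 - <<'E'
from caddy import *
stat();shot('wrist','w16.png')
for p in [(.3923,-.0859)]:print(to([*p,.2]))
overlay('w16.png','o16.png',np.deg2rad(-103.91),np.array([.4438,-.1275]),(0,90,260,320),3)
E
```

```text
t 29.48 p [0.418  0.0363 0.2374] j [-0.08  0.03  1.79  0.    1.32 -1.42] F [ 0.4  0.6 -1.1] w 0.0396
[[-0.974, 0.228, 0.0], [0.228, 0.974, 0.001], [0.0, 0.001, -1.0]]
[  -2.6 -125.1   37.3]
```

View pics/o16.png

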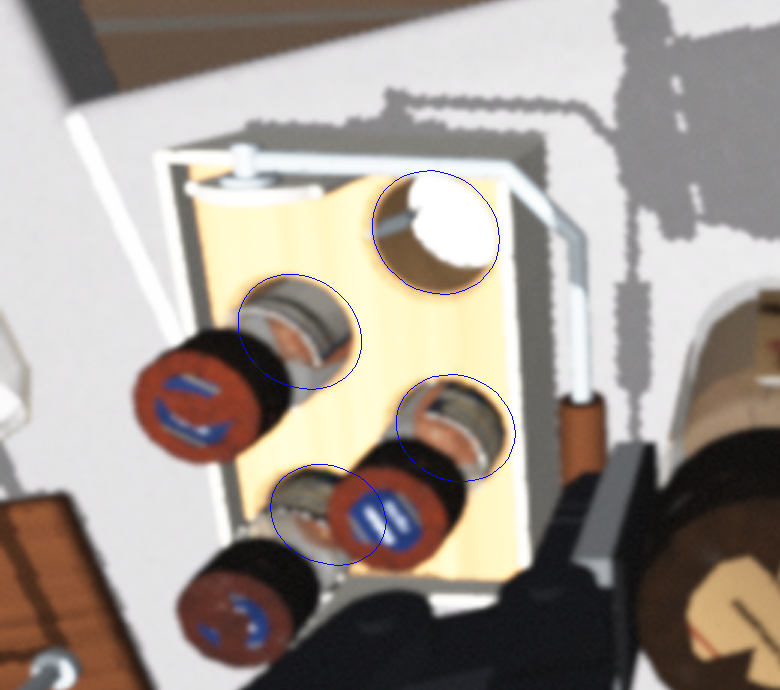

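Emit:
drive_tool --targets '[0,0,0,-0.8,-32,0,0,0,0,0,-0.8,-40,0,0,0,0,0,-0.8,-37,0,0,0,0,0,-0.8,-16.3,0,0,0,0,0,0,0,20,0,0,0,0,0,0,40,0,0,0,0,0,0,35,0,0,0,0,0,0,15,0,0,0,0,0,0,0,0,0,0,0,0,0,0,0]'

```text
clock: 30.78
position: [0.3936, -0.0868, 0.128]
ee_rot: [0.001, 0.114, 0.993, -0.0]
contact_force: [-0.9, 0.0, -0.6]
width: 0.0395
```

```bash
python3 - <<'E'
from h import *
stat();shot('wrist','w17.png')
for p in [(.3918,-.0862)]:print(to([*p,.08]))
E
```

```text
t 30.77 p [ 0.3936 -0.0868  0.128 ] j [-0.39  0.11  2.01  0.    1.02 -1.73] F [-0.9  0.  -0.6] w 0.0395
[[-0.974, 0.227, 0.001], [0.227, 0.974, -0.0], [-0.001, 0.0, -1.0]]
[ 2.1  0.3 48.2]
```

View pics/w17.png

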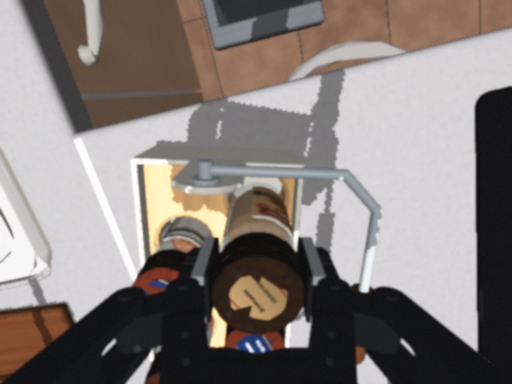

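Emit:
drive_tool --targets '[0,0,0,1.4,0.3,6,0,0,0,0,0,0,5,0,0,0,0,0,0,5,0,0,0,0,0,0,5,0,0,0,0,0,0,5,0,0,0,0,0,0,5,0,0,0,0,0,0,5,0,0,0,0,0,0,5,0,0,0,0,0,0,4,0,0,0,0,0,0,2,0,0,0,0,0,0,0,0]'

```text
clock: 32.2
position: [0.3909, -0.0867, 0.08]
ee_rot: [-0.0, 0.114, 0.993, -0.0]
contact_force: [1.1, 0.6, -2.6]
width: 0.0398
```

Emit:
drive_tool --targets '[0,0,0,0,0,3,0,0,0,0,0,0,0,0]'

```text
clock: 32.45
position: [0.3914, -0.087, 0.0798]
ee_rot: [0.0, 0.114, 0.993, -0.001]
contact_force: [-6.3, 2.9, 25.2]
width: 0.0392
```

Emit:
drive_tool --targets '[0,0,0,0,0,2,0,0,0,0,0,0,0,0]'

```text
clock: 32.7
position: [0.3919, -0.0875, 0.0796]
ee_rot: [0.001, 0.114, 0.993, -0.001]
contact_force: [-9.2, 4.4, 41.9]
width: 0.0393
```

Emit:
drive_tool --targets '[0,0,0,0,0,-5,0.65,0,0,0,0,0,0,0.65,0,0,0,0,0,-10,0.65,0,0,0,0,0,-30,0.65,0,0,0,0,0,-50,0.65,0,0,0,-20,30,-50,0.65,0,0,0,-30,40,-5,0.65,0,0,0,0,0,0,0.65,0,0,0,0,0,0,0.65]'

```text
clock: 33.83
position: [0.455, -0.0298, 0.2247]
ee_rot: [-0.001, 0.114, 0.993, -0.0]
contact_force: [-0.6, -0.4, -0.8]
width: 0.0557
```

```bash
python3 - <<'E'
from caddy import *
stat();shot('wrist','w18.png');shot('scene','s18.png');shot('top','t18.png')
b=cv2.imread('pics/s18.png')
cv2.imwrite('pics/s18z.png',cv2.resize(b[70:250,230:370],None,fx=3.3,fy=3.3,interpolation=cv2.INTER_CUBIC))
E
```

```text
t 33.83 p [ 0.455  -0.0298  0.2247] j [-0.22  0.1   1.75 -0.    1.29 -1.56] F [-0.6 -0.4 -0.8] w 0.0557
[[-0.974, 0.227, -0.003], [0.227, 0.974, -0.0], [0.002, -0.001, -1.0]]
```

View pics/w18.png

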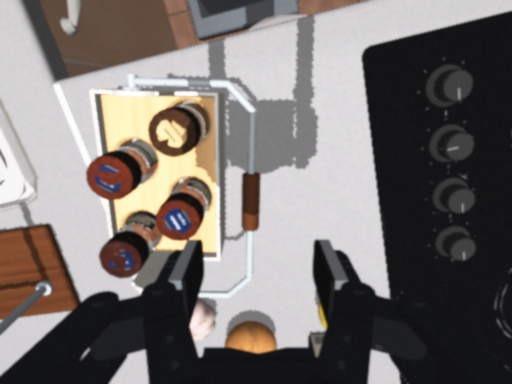

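View pics/s18z.png

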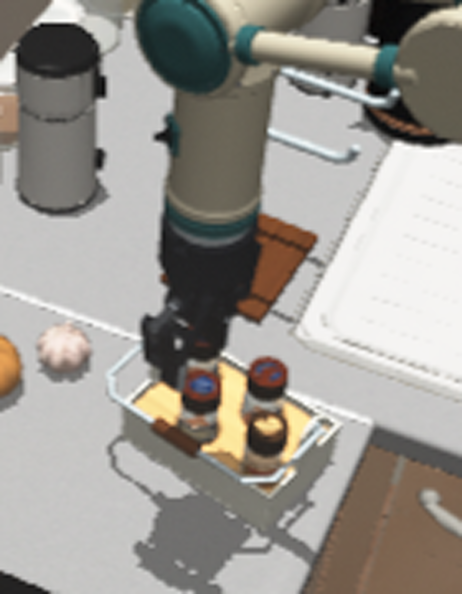

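```bash
python3 - <<'E'
from caddy import *
K,W=cam('wrist');a=np.deg2rad(-103.91);t=np.array([.4438,-.1275])
Rm=np.array([[np.cos(a),-np.sin(a)],[np.sin(a),np.cos(a)]])
for m in MOD:print(proj(K,W,[*(Rm@m+t),.113]))
s=Rm@[-.095,0]+t;print('sleeve pred',s,proj(K,W,[*s,.11]),'meas',ray(K,W,(251,201.5),.11),to([*s,.11]))
im=cv2.imread('pics/w18.png');cv2.imwrite('pics/w18z.png',cv2.resize(im[80:300,80:280],None,fx=3,fy=3,interpolation=cv2.INTER_CUBIC)[:600])
E
```

```text
[174.04989884 131.18887052]
[111.9928452  177.46694616]
[180.40329565 221.1441424 ]
[123.39485106 259.67492573]
sleeve pred [ 0.46663776 -0.03528592] [255.2461528  199.95564395] meas [ 0.46719739 -0.03930079  0.11      ] [-12.8  -2.1 114.7]
```

View pics/w18z.png

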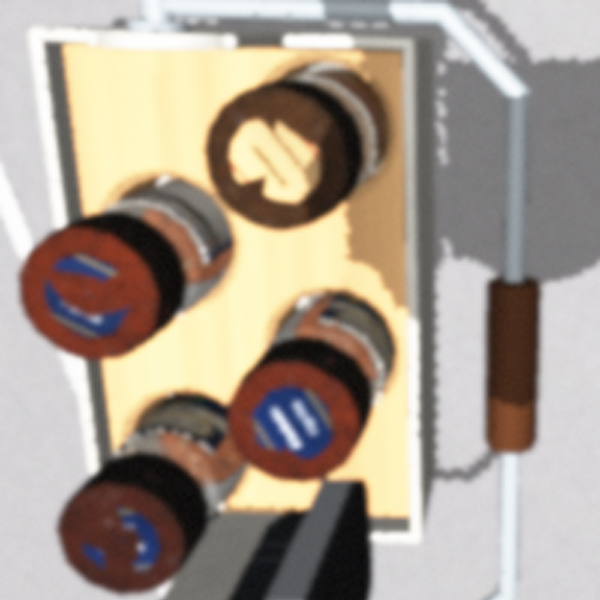

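```bash
cat >> caddy.py <<'E'
def over2(src,fn,yaw,t,box,f,name='wrist',T=None):
    a=np.deg2rad(yaw);K,W=cam(name,T);im=cv2.resize(cv2.imread('pics/'+src),None,fx=f,fy=f,interpolation=cv2.INTER_CUBIC)
    Rm=np.array([[np.cos(a),-np.sin(a)],[np.sin(a),np.cos(a)]]);t=np.array(t)
    th=np.linspace(0,2*np.pi,40)
    def pl(pts,z,col):
        q=[proj(K,W,[*(Rm@np.array(p)+t),z])*f for p in pts];cv2.polylines(im,[np.array(q).round().astype(int)],True,col,1)
    for m in MOD:
        pl([m+.0235*np.array([np.cos(q),np.sin(q)]) for q in th],.046,(255,0,0))
        pl([m+.0195*np.array([np.cos(q),np.sin(q)]) for q in th],.113,(0,255,0))
    pl([(-.061,-.091),(.061,-.091),(.061,.091),(-.061,.091)],.06,(255,0,255))
    pl([(-.103,-.026),(-.087,-.026),(-.087,.026),(-.103,.026)],.11,(0,255,255))
    pl([(-.095,-.078),(-.095,.078)],.11,(0,255,255))
    x0,y0,x1,y1=[int(v*f) for v in box];cv2.imwrite('pics/'+fn,im[y0:y1,x0:x1])
E
python3 - <<'E'
from caddy import *
over2('w18.png','o18.png',-103.91,[.4438,-.1275],(80,70,280,270),3)
E
```

```text
(no output)
```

View pics/o18.png

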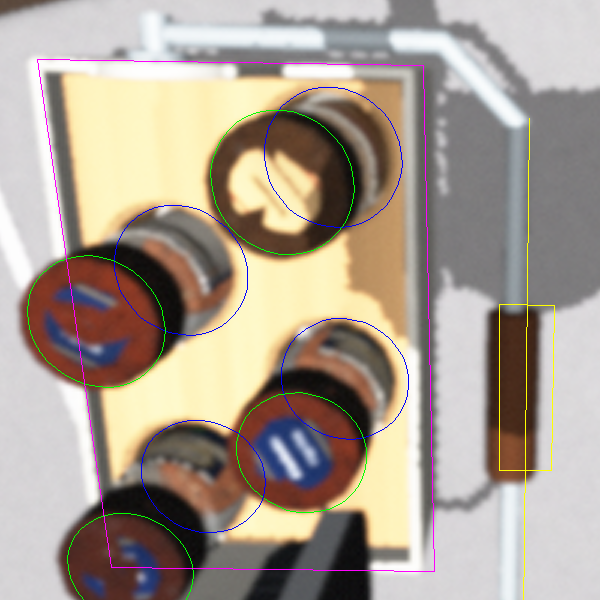

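```bash
python3 - <<'E'
from caddy import *
K,W=cam('wrist')
p=ray(K,W,(80+516/3,70+140/3),.11);q=ray(K,W,(80+509/3,70+590/3),.11);d=(q-p)[:2];print(p,q,'bar dir',np.rad2deg(np.arctan2(d[1],d[0])))
s=ray(K,W,(80+512/3,70+396/3),.11);print(s,to([*s[:2],.11]))
over2('w18.png','o18b.png',-105,[.4435,-.131],(80,70,280,270),3)
E
```

```text
[ 0.39577778 -0.02122214  0.11      ] [ 0.53139039 -0.05610756  0.11      ] bar dir -14.4261646344761
[ 0.46759029 -0.03970087  0.11      ] [-14.8  -6.2 114.7]
```

View pics/o18b.png

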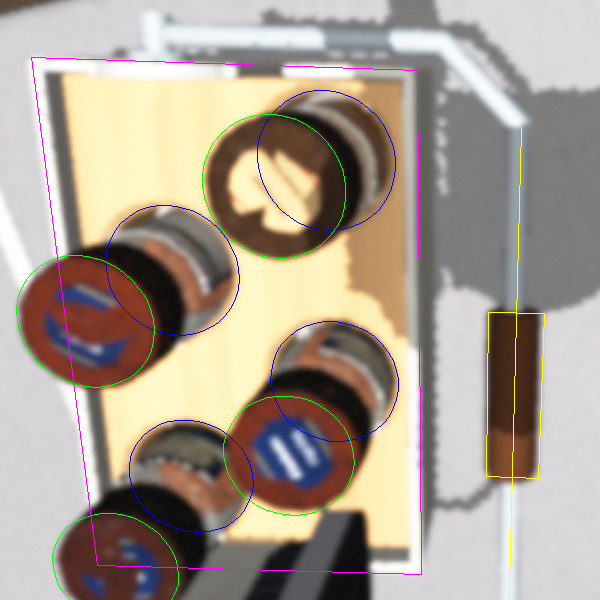

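Emit:
drive_tool --targets '[0,0,1.3,-14.8,-6.2,10,0.5,0,0,0,0,0,30,0.5,0,0,0,0,0,30,0.5,0,0,0,0,0,20,0.5,0,0,0,0,0,10,0.5,0,0,0,0,0,0,0.5,0,0,0,0,0,0,0.5]'

```text
clock: 34.85
position: [0.4698, -0.0396, 0.126]
ee_rot: [0.001, 0.126, 0.992, -0.0]
contact_force: [0.3, 0.7, 0.2]
width: 0.0427
```

```bash
python3 - <<'E'
from caddy import *
stat();shot('wrist','w19.png');shot('scene','s19.png');print(to([.4676,-.0395,.091]))
E
```

```text
t 34.85 p [ 0.4698 -0.0396  0.126 ] j [-0.23  0.21  1.88  0.    1.05 -1.55] F [0.3 0.7 0.2] w 0.0427
[[-0.968, 0.25, 0.002], [0.25, 0.968, -0.0], [-0.002, 0.0, -1.0]]
[ 2.1 -0.6 35.2]
```

View pics/w19.png

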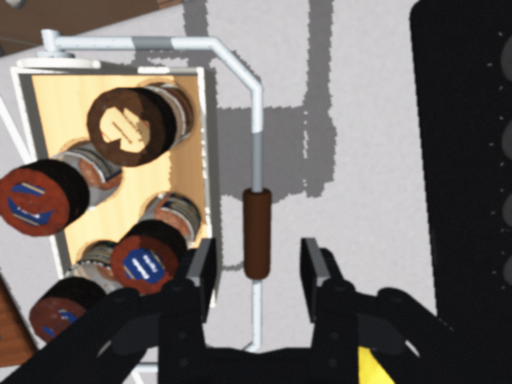

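Emit:
drive_tool --targets '[0,0,0,2.2,-0.5,20,0.5,0,0,0,0,0,14,0.5,0,0,0,0,0,0,0.5,0,0,0,0,0,0,0.5,0,0,0,0,0,0,0,0,0,0,0,0,0,0,0,0,0,0,0,0,0,0,0,0,0,0,0,0]' --grip_force 70

```text
clock: 35.95
position: [0.4672, -0.0395, 0.0919]
ee_rot: [0.001, 0.126, 0.992, -0.0]
contact_force: [-0.1, -2.2, 5.0]
width: 0.0134
```

```bash
python3 - <<'E'
from caddy import *
stat();shot('wrist','w20.png')
E
```

```text
t 35.95 p [ 0.4672 -0.0395  0.0919] j [-0.23  0.25  1.94 -0.    0.96 -1.55] F [-0.1 -2.2  5. ] w 0.0134
[[-0.968, 0.25, 0.001], [0.25, 0.968, -0.001], [-0.001, -0.0, -1.0]]
```

View pics/w20.png

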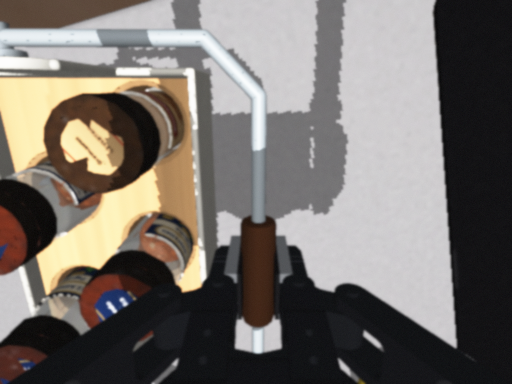

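Emit:
drive_tool --targets '[0,0,0,0,-0.4,-8.3,0,0,0,0,0,-2.9,-16.3,0,0,0,0,0,-5.7,-15.6,0,0,0,0,0,-8.3,-14.3,0,0,0,0,0,-10.6,-12.7,0,0,0,0,0,0,0,0,0,0,0,0,0,0,0]'

```text
clock: 36.88
position: [0.4602, -0.0657, 0.1587]
ee_rot: [0.001, 0.126, 0.992, 0.001]
contact_force: [1.6, 1.3, 2.3]
width: 0.0137
```

Emit:
drive_tool --targets '[0,0,0,0,-12.7,-10.6,0,0,0,0,0,-14.3,-8.3,0,0,0,0,0,-15.6,-5.7,0,0,0,0,0,0,0,0]'

```text
clock: 37.38
position: [0.4488, -0.1086, 0.184]
ee_rot: [0.0, 0.127, 0.992, -0.0]
contact_force: [-0.5, 2.1, 7.5]
width: 0.0134
```

```bash
python3 - <<'E'
from caddy import *
stat();shot('wrist','w21.png');shot('scene','s21.png');shot('top','t21.png')
b=cv2.imread('pics/s21.png')
cv2.imwrite('pics/s21z.png',cv2.resize(b[90:270,220:370],None,fx=3.3,fy=3.3,interpolation=cv2.INTER_CUBIC))
E
```

```text
t 37.38 p [ 0.4488 -0.1086  0.184 ] j [-0.39  0.14  1.81 -0.    1.19 -1.7 ] F [-0.5  2.1  7.5] w 0.0134
[[-0.968, 0.251, 0.0], [0.251, 0.968, -0.001], [-0.0, -0.001, -1.0]]
```

View pics/w21.png

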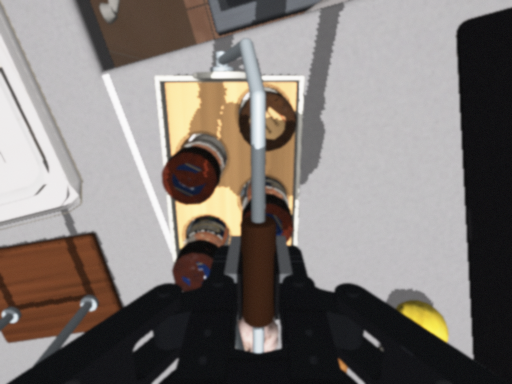

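View pics/s21z.png

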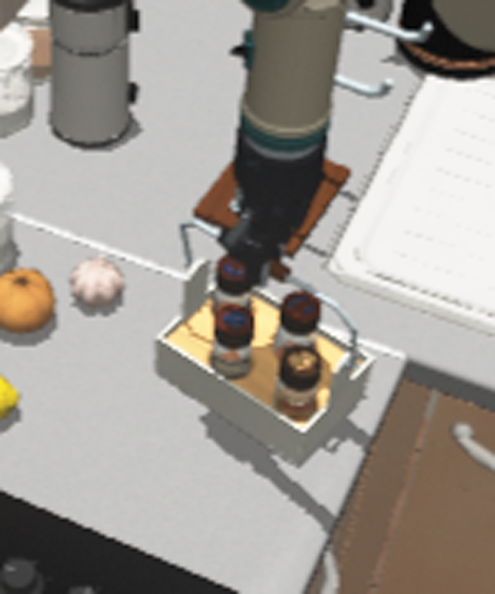

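Emit:
drive_tool --targets '[0,0,0,0,-10,-2,0,0,0,0,0,-10,-1.2,0,0,0,0,0,-4.6,-0.1,0,0,0,0,0,0,0,0,0,0,0,0,0,0,0]'

```text
clock: 38.15
position: [0.4427, -0.1323, 0.187]
ee_rot: [0.0, 0.126, 0.992, -0.001]
contact_force: [-1.5, -0.7, 6.6]
width: 0.0141
```

```bash
python3 - <<'E'
from caddy import *
stat();shot('wrist','w22.png')
E
```

```text
t 38.15 p [ 0.4427 -0.1323  0.187 ] j [-0.44  0.14  1.8  -0.    1.2  -1.76] F [-1.5 -0.7  6.6] w 0.0141
[[-0.968, 0.25, -0.0], [0.25, 0.968, -0.002], [-0.0, -0.002, -1.0]]
```

View pics/w22.png

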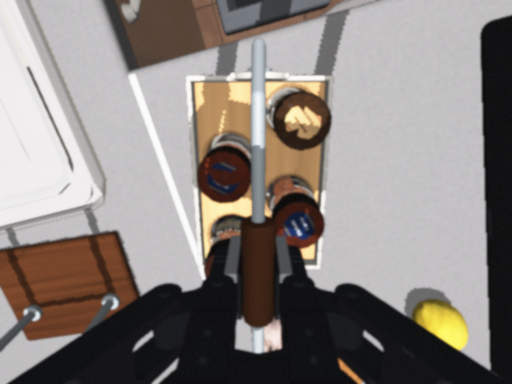

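Emit:
drive_tool --targets '[0,0,0,0,0,-2,0,0,0,0,0,0,-3,0,0,0,0,0,0,-5,0,0,0,0,0,0,-7,0,0,0,0,0,0,-5,0,0,0,0,0,0,-3,0,0,0,0,0,0,0,0,0,0,0,0,0,0,0]' --grip_force 90

```text
clock: 39.2
position: [0.4428, -0.1311, 0.2113]
ee_rot: [-0.0, 0.126, 0.992, 0.0]
contact_force: [-0.4, -0.4, -8.5]
width: 0.013
```

```bash
python3 - <<'E'
from caddy import *
stat();shot('wrist','w23.png');shot('scene','s23.png')
b=cv2.imread('pics/s23.png')
cv2.imwrite('pics/s23z.png',cv2.resize(b[90:270,220:370],None,fx=3.3,fy=3.3,interpolation=cv2.INTER_CUBIC))
E
```

```text
t 39.2 p [ 0.4428 -0.1311  0.2113] j [-0.44  0.12  1.76  0.    1.26 -1.76] F [-0.4 -0.4 -8.5] w 0.013
[[-0.968, 0.25, -0.0], [0.25, 0.968, 0.0], [0.0, 0.0, -1.0]]
```

View pics/s23z.png

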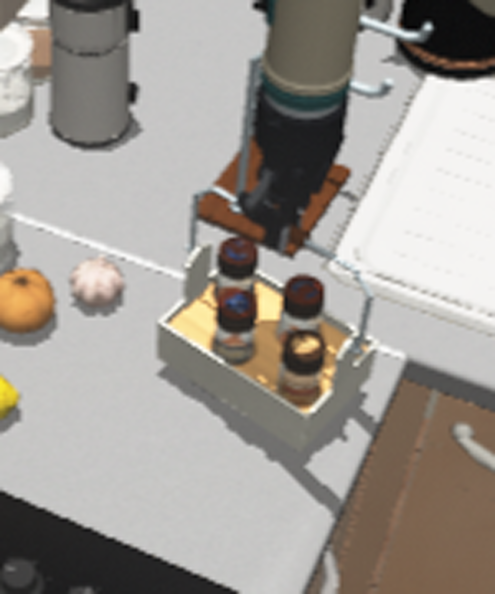

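View pics/w23.png

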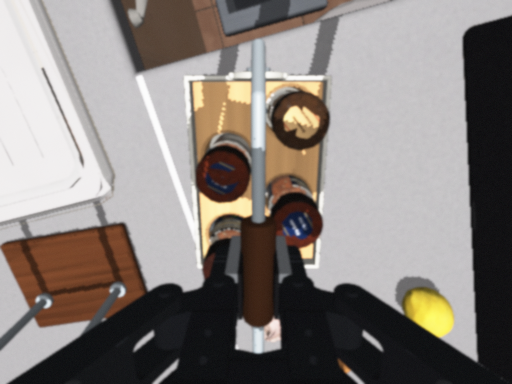

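Emit:
drive_tool --targets '[0,0,0,0,0,-4,0,0,0,0,0,0,-8,0,0,0,0,0,0,-12,0,0,0,0,0,0,-14,0,0,0,2,0,0,-14,0,0,0,4,0,0,-12,0,0,0,6,0,0,-8,0,0,0,6,0,0,-4,0,0,0,6,0,0,0,0,0,0,6,0,0,0,0,0,0,6,0,0,0,0,0,0,6,0,0,0,0]'

```text
clock: 40.8
position: [0.443, -0.1312, 0.2883]
ee_rot: [0.0, 0.475, 0.88, 0.0]
contact_force: [-0.3, -0.3, -9.1]
width: 0.0134
```

Emit:
drive_tool --targets '[0,0,6,0,0,0,0,0,0,6,0,0,0,0,0,0,6,0,0,0,0,0,0,6,0,0,0,0,0,0,6,0,0,0,0,0,0,4,0,0,0,0,0,0,3,0,0,0,0,0,0,1.2,0,0,0,0,0,0,0,0,0,0,0,0,0,0,0,0,0,0]'

```text
clock: 42.05
position: [0.443, -0.1312, 0.2876]
ee_rot: [0.0, 0.735, 0.678, 0.0]
contact_force: [-1.0, -0.7, -8.6]
width: 0.013
```

```bash
python3 - <<'E'
from caddy import *
stat();shot('wrist','w24.png');shot('scene','s24.png');shot('top','t24.png')
b=cv2.imread('pics/s24.png')
cv2.imwrite('pics/s24z.png',cv2.resize(b[60:260,230:390],None,fx=3,fy=3,interpolation=cv2.INTER_CUBIC))
E
```

```text
t 42.05 p [ 0.443  -0.1312  0.2876] j [-0.44  0.07  1.62  0.    1.45 -0.36] F [-1.  -0.7 -8.6] w 0.013
[[0.081, 0.997, 0.0], [0.997, -0.081, 0.0], [0.0, 0.0, -1.0]]
```

View pics/w24.png

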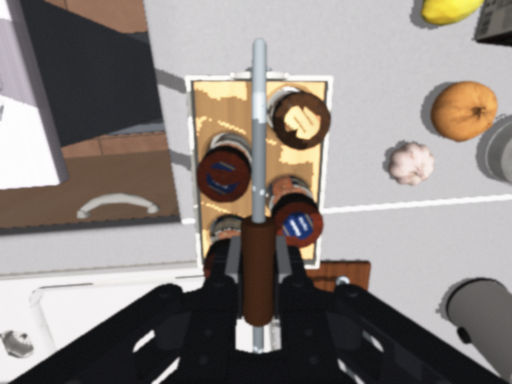

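View pics/s24z.png

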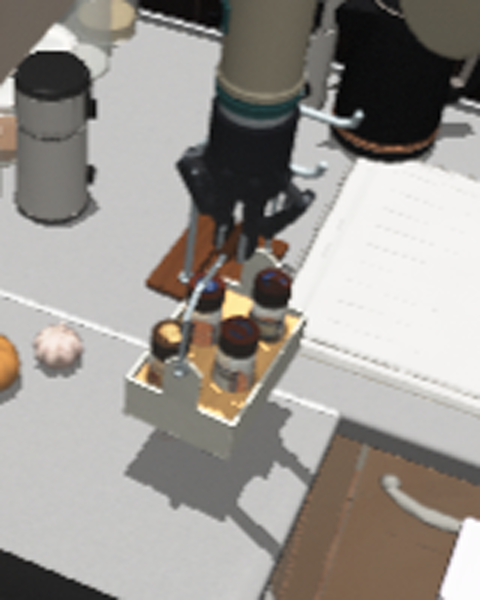

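View pics/t24.png

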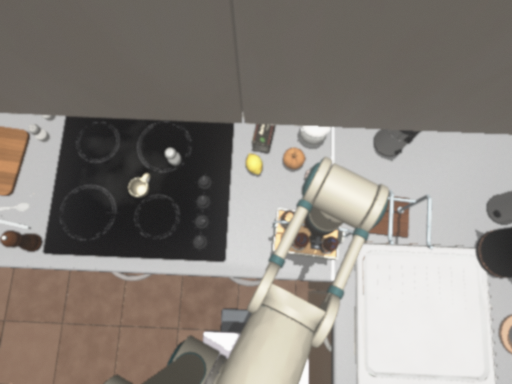

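```bash
python3 - <<'E'
from caddy import *
K,W=cam('top');Ks,Ws=cam('scene')
f=lambda u,v:(250+u/4,180+v/4); g=lambda u,v:(230+u/3.5,70+v/3.5)
for n,t,s in [('rodL base',f(478,104),g(219,288)),('rodR base',f(602,121),g(260,232)),('tipL',f(563,248),g(375,160)),('tipR',f(718,268),g(419,98)),('bendL',f(563,45),g(240,128)),('bendR',f(714,64),g(287,74))]:
    X=cv2.triangulatePoints(K@W[:3],Ks@Ws[:3],np.array(t).reshape(2,1),np.array(s).reshape(2,1));X=(X[:3]/X[3]).ravel();print(n,X.round(4),proj(K,W,X)-t)
print(to([.459,-.392,.2876]))
E
```

```text
rodL base [ 0.5581 -0.3501  0.0112] [0.01367239 0.12022294]
rodR base [ 0.5486 -0.448   0.0159] [-0.02197477 -0.19741295]
tipL [ 0.418  -0.3366  0.2496] [-0.00157569 -0.01659929]
tipR [ 0.4081 -0.4315  0.2584] [0.0168188  0.18771137]
bendL [ 0.5553 -0.3474  0.2306] [0.05202401 0.43988248]
bendR [ 0.5461 -0.4486  0.2299] [0.07730443 0.68541891]
[-2.586e+02  3.720e+01 -2.000e-01]
```

Emit:
drive_tool --targets '[0,0,0.9,0,-4,2,0,0,0,0,0,-8,3,0,0,0,0,0,-12,3,0,0,0,0,0,-15,3,0,0,0,0,0,-15,1,0,0,0,0,-3,-11,0,0,0,0,0,-6,-6,0,0,0,0,0,-11,-2,0,0,0,0,0,-15,0,0,0,0,0,0,-20,0,0,0,0,0,0,-20,0,0,0,0,0,0,-20,0,0,0]'

```text
clock: 43.7
position: [0.3617, -0.221, 0.2755]
ee_rot: [0.001, 0.741, 0.672, 0.0]
contact_force: [-0.4, 0.1, -9.1]
width: 0.0135
```

Emit:
drive_tool --targets '[0,0,0,-20,0,0,0,0,0,0,-20,0,0,0,0,0,0,-20,0,0,0,0,0,0,-20,0,0,0,0,0,0,-20,0,0,0,0,0,0,-20,0,0,0,0,0,0,-18,0,0,0,0,0,0,-12,0,0,0,0,0,0,-7,0,0,0,0,0,0,-3,0,0,0,0,0,0,0,0,0,0,0,0,0,0,0,0,0]'

```text
clock: 45.2
position: [0.3459, -0.3774, 0.2756]
ee_rot: [0.0, 0.74, 0.672, 0.0]
contact_force: [0.0, -0.5, -8.2]
width: 0.0133
```

```bash
python3 - <<'E'
from caddy import *
stat();shot('wrist','w25.png');shot('scene','s25.png');shot('top','t25.png')
b=cv2.imread('pics/s25.png')
cv2.imwrite('pics/s25z.png',cv2.resize(b[40:240,250:420],None,fx=3.5,fy=3,interpolation=cv2.INTER_CUBIC))
print(to([.459,-.390,.275]))
E
```

```text
t 45.2 p [ 0.3459 -0.3774  0.2756] j [-0.97  0.16  1.55  0.    1.43 -0.87] F [ 0.  -0.5 -8.2] w 0.0133
[[0.097, 0.995, 0.001], [0.995, -0.097, 0.0], [0.001, 0.001, -1.0]]
[ -1.4 113.9   0.6]
```

View pics/w25.png

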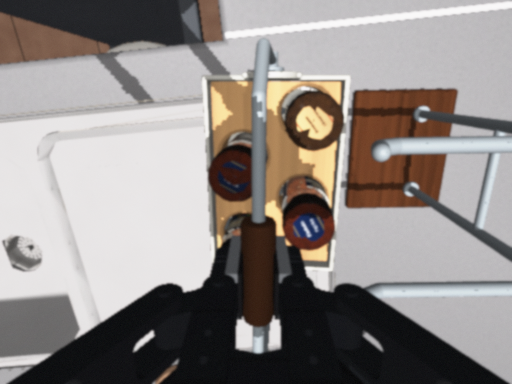

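View pics/s25z.png

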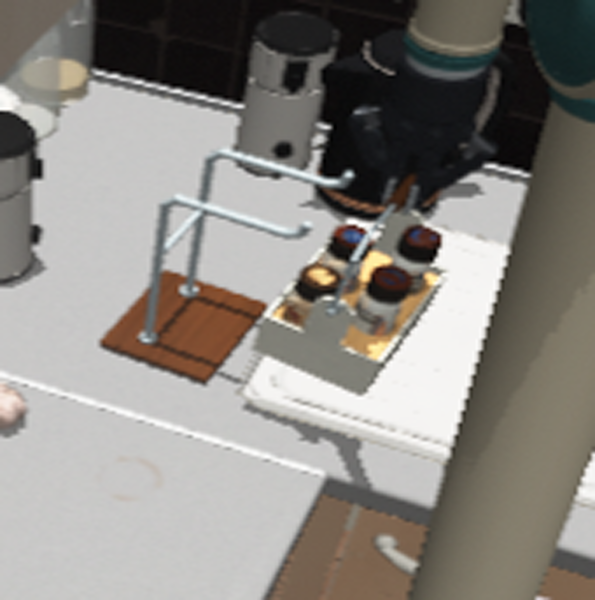

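View pics/t25.png

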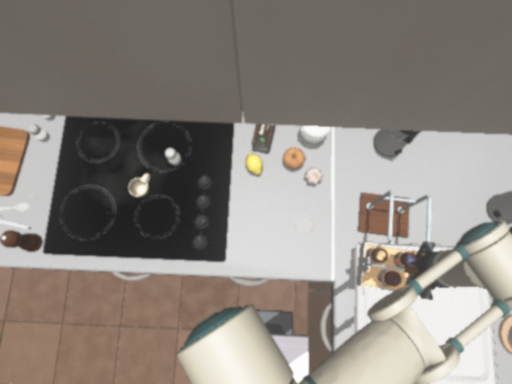

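```bash
python3 - <<'E'
from caddy import *
K,W=cam('wrist');Ti=np.linalg.inv(toolT())
for n,uv,z in [('L far',(505,145),.237),('L near',(420,147.5),.237),('R far',(505,289.5),.237),('R near',(420,290.5),.237),('Ltip',(381,151),.258),('Rtip',(371,291),.258),('sleeve top end',(259,220),.3026),('sleeve bot end',(259,325),.3026),('rodLbase',(422,115),.012),('rodRbase',(411,188),.012)]:
    X=ray(K,W,uv,z);print(n,X.round(4),'tool',((Ti@np.append(X,1))[:3]*1000).round(1))
E
```

```text
L far [ 0.4952 -0.343   0.237 ] tool [ 48.9 145.4  38.6]
L near [ 0.4453 -0.3397  0.237 ] tool [47.4 95.4 38.6]
R far [ 0.5106 -0.4454  0.237 ] tool [-51.6 170.6  38.7]
R near [ 0.452  -0.4406  0.237 ] tool [-52.4 111.8  38.6]
Ltip [ 0.4143 -0.3347  0.258 ] tool [49.3 64.1 17.6]
Rtip [ 0.4107 -0.4216  0.258 ] tool [-37.5  68.8  17.6]
sleeve top end [ 0.3484 -0.3484  0.3026] tool [ 29.4  -0.2 -27. ]
sleeve bot end [ 0.3434 -0.4009  0.3026] tool [-23.4  -0.1 -27. ]
rodLbase [ 0.5595 -0.3495  0.012 ] tool [ 48.7 209.9 263.7]
rodRbase [ 0.5512 -0.4475  0.012 ] tool [-49.7 211.1 263.7]
```

Emit:
drive_tool --targets '[0,0,0,-1,3,0,0,0,0,0,-1,7,0,0,0,0,0,-1,11,0,0,0,0,0,-1,15,0,0,0,0,0,0,15,0,0,0,0,0,0,15,0,0,0,0,0,0,15,0,0,0,0,0,0,13,0,0,0,0,0,0,10,0,0,0,0,0,0,7,0,0,0,0,0,0,4,0,0,0,0,0,0,0,0,0]'

```text
clock: 46.85
position: [0.46, -0.3932, 0.2755]
ee_rot: [0.0, 0.741, 0.672, 0.0]
contact_force: [0.2, 0.4, -8.0]
width: 0.0133
```

```bash
python3 - <<'E'
from caddy import *
stat();shot('wrist','w26.png');shot('scene','s26.png')
b=cv2.imread('pics/s26.png')
cv2.imwrite('pics/s26z.png',cv2.resize(b[40:240,250:420],None,fx=3.5,fy=3,interpolation=cv2.INTER_CUBIC))
E
```

```text
t 46.85 p [ 0.46   -0.3932  0.2755] j [-0.82  0.3   1.36  0.    1.48 -0.73] F [ 0.2  0.4 -8. ] w 0.0133
[[0.097, 0.995, 0.001], [0.995, -0.097, -0.0], [-0.0, 0.001, -1.0]]
```

View pics/w26.png

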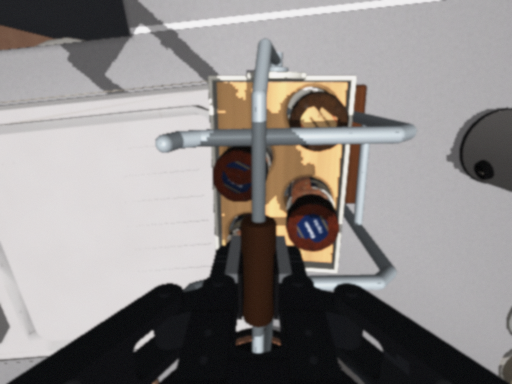

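View pics/s26z.png

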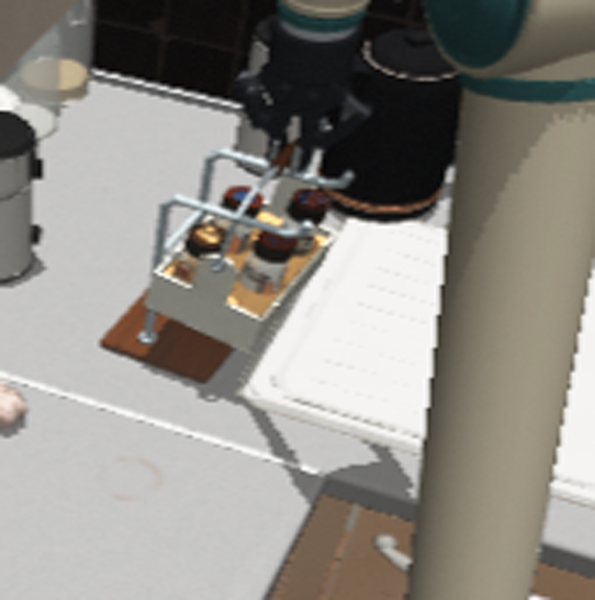

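Emit:
drive_tool --targets '[0,0,0,0,0,2,0,0,0,0,0,0,4,0,0,0,0,0,0,6,0,0,0,0,0,0,8,0,0,0,0,0,0,8,0,0,0,0,0,0,6,0,0,0,0,0,0,5,0,0,0,0,0,0,3,0,0,0,0,0,0,2,0,0,0,0,0,0,0,0,0,0,0,0,0,0,0]'

```text
clock: 48.32
position: [0.4595, -0.3932, 0.2316]
ee_rot: [0.0, 0.741, 0.672, -0.0]
contact_force: [-0.2, -0.3, -9.3]
width: 0.0132
```

Emit:
drive_tool --targets '[0,0,0,0,0,2,0,0,0,0,0,0,2,0,0,0,0,0,0,0,0,0,0,0,0,0,0,0]'

```text
clock: 48.82
position: [0.4595, -0.3931, 0.2274]
ee_rot: [-0.0, 0.741, 0.672, -0.0]
contact_force: [-1.5, 0.7, -7.4]
width: 0.0132
```

Emit:
drive_tool --targets '[0,0,0,0,0,1.5,0,0,0,0,0,0,0,0,0,0,0,0,0,0,0]'

```text
clock: 49.2
position: [0.4595, -0.3931, 0.2268]
ee_rot: [0.0, 0.741, 0.672, -0.0]
contact_force: [-2.0, 2.0, -1.3]
width: 0.0131
```

```bash
python3 - <<'E'
from caddy import *
stat();shot('wrist','w27.png');shot('scene','s27.png')
b=cv2.imread('pics/s27.png')
cv2.imwrite('pics/s27z.png',cv2.resize(b[40:240,250:420],None,fx=3.5,fy=3,interpolation=cv2.INTER_CUBIC))
E
```

```text
t 49.2 p [ 0.4595 -0.3931  0.2268] j [-0.82  0.32  1.45 -0.    1.37 -0.73] F [-2.   2.  -1.3] w 0.0131
[[0.097, 0.995, 0.0], [0.995, -0.097, -0.001], [-0.001, 0.0, -1.0]]
```

View pics/w27.png

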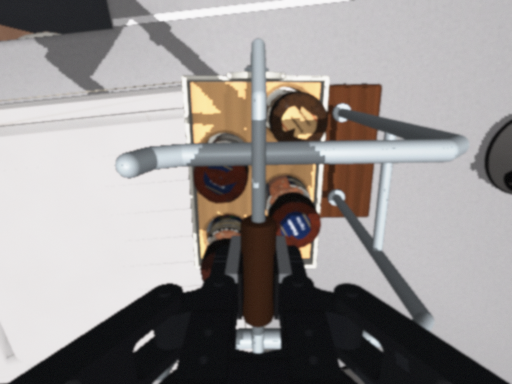

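View pics/s27z.png

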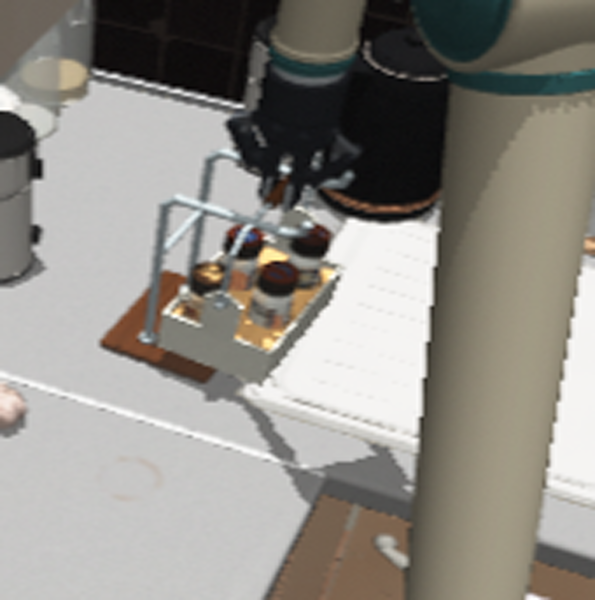

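Emit:
drive_tool --targets '[0,0,0,0,0,0.3,0,0,0,0,0,0,0,0.3,0,0,0,0,0,0,0.5,0,0,0,0,0,0,0.5,0,0,0,0,0,0,0.5]'

```text
clock: 49.92
position: [0.4598, -0.3933, 0.2256]
ee_rot: [0.0, 0.741, 0.672, 0.0]
contact_force: [-0.1, -0.2, -0.0]
width: 0.0428
```

```bash
python3 - <<'E'
from caddy import *
stat();shot('wrist','w28.png')
E
```

```text
t 49.92 p [ 0.4598 -0.3933  0.2256] j [-0.82  0.32  1.45  0.    1.37 -0.73] F [-0.1 -0.2 -0. ] w 0.0428
[[0.097, 0.995, 0.0], [0.995, -0.097, -0.0], [-0.0, 0.0, -1.0]]
```

View pics/w28.png

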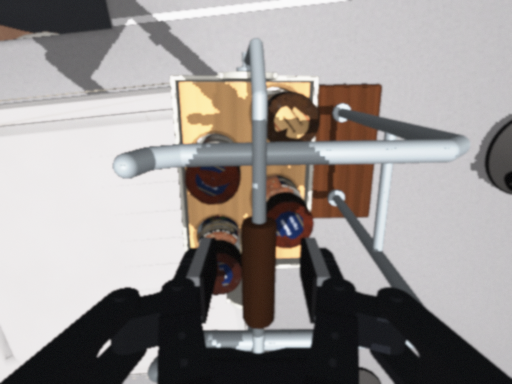

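Emit:
drive_tool --targets '[0,0,0,0,0,-5,0.5,0,0,0,0,0,-15,0.5,0,0,0,0,0,-30,0.5,0,0,0,0,0,-40,0.5,0,0,0,0,-20,-40,0.5,0,0,0,0,-40,0,0.5,0,0,0,0,-50,0,0.5,0,0,0,0,-50,0,0.5,0,0,0,0,-20,0,0.5,0,0,0,0,0,0,0.5,0,0,0,0,0,0,0.5]'

```text
clock: 51.35
position: [0.2816, -0.3761, 0.3559]
ee_rot: [0.001, 0.74, 0.672, 0.0]
contact_force: [0.4, -0.5, -0.1]
width: 0.0429
```

```bash
python3 - <<'E'
from caddy import *
stat();shot('wrist','w29.png');shot('scene','s29.png');shot('top','t29.png')
b=cv2.imread('pics/s29.png')
cv2.imwrite('pics/s29z.png',cv2.resize(b[40:240,250:420],None,fx=3.5,fy=3,interpolation=cv2.INTER_CUBIC))
E
```

```text
t 51.35 p [ 0.2816 -0.3761  0.3559] j [-1.08  0.07  1.47  0.    1.61 -0.98] F [ 0.4 -0.5 -0.1] w 0.0429
[[0.097, 0.995, 0.001], [0.995, -0.097, -0.001], [-0.0, 0.002, -1.0]]
```

View pics/w29.png

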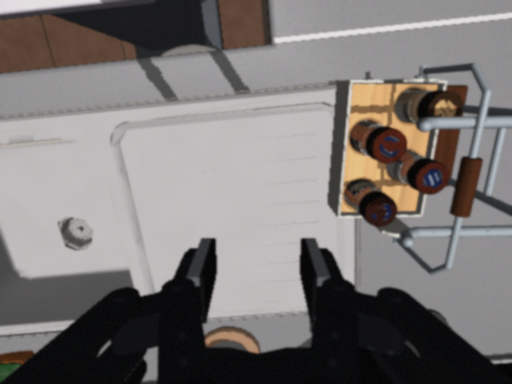

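View pics/s29z.png

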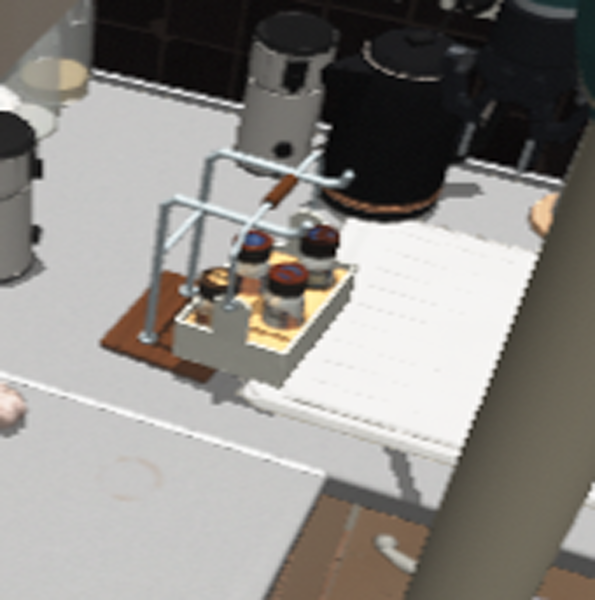

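View pics/t29.png

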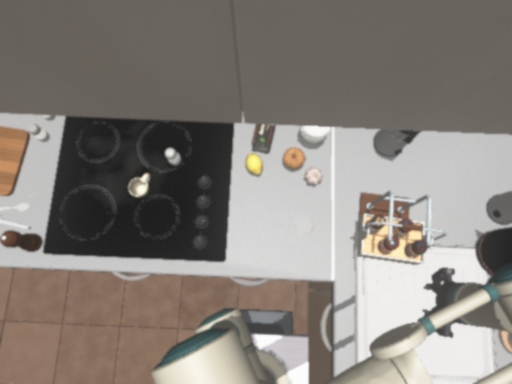

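Emit:
drive_tool --targets '[0,0,0,0,0,0,0.5,0,0,0,0,0,0,0.5,0,0,0,0,0,0,0.5]'

```text
clock: 51.88
position: [0.2807, -0.3757, 0.3555]
ee_rot: [-0.0, 0.741, 0.672, 0.0]
contact_force: [0.3, -0.4, -0.3]
width: 0.0429
```

```bash
python3 - <<'E'
from h import *
shot('scene','s30.png')
E
```

Emit:
drive_tool --targets '[0,0,0,0,0,0,0.5,0,0,0,0,0,0,0.5]'

```text
clock: 52.18
position: [0.2804, -0.3757, 0.3557]
ee_rot: [0.0, 0.741, 0.672, 0.0]
contact_force: [-0.5, -0.0, 0.9]
width: 0.0426
```

```bash
python3 - <<'E'
from h import *
shot('scene','s31.png')
E
```

Emit:
drive_tool --targets '[0,0,0,0,0,0,0.5,0,0,0,0,0,0,0.5]'

```text
clock: 52.48
position: [0.2805, -0.3757, 0.3556]
ee_rot: [-0.0, 0.741, 0.672, 0.0]
contact_force: [0.7, -0.4, 0.2]
width: 0.0426
```

```bash
python3 - <<'E'
from h import *
shot('scene','s32.png')
o=[cv2.resize(cv2.imread(f'pics/s{i}.png')[80:180,290:360],None,fx=3.6,fy=4.5,interpolation=cv2.INTER_CUBIC) for i in (30,31,32)]
o=np.hstack(o)
for x in range(0,o.shape[1],63):cv2.line(o,(x,0),(x,449),(0,0,255),1)
cv2.imwrite('pics/cmp.png',o)
E
```

```text
(no output)
```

View pics/cmp.png

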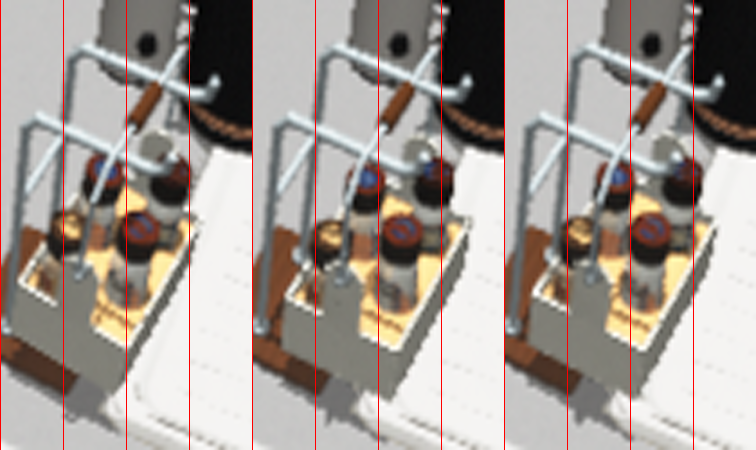

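Emit:
drive_tool --targets '[0,0,0,0,0,0,0.5,0,0,0,0,0,0,0.5,0,0,0,0,0,0,0.5,0,0,0,0,0,0,0.5,0,0,0,0,0,0,0.5,0,0,0,0,0,0,0.5,0,0,0,0,0,0,0.5,0,0,0,0,0,0,0.5,0,0,0,0,0,0,0.5,0,0,0,0,0,0,0.5,0,0,0,0,0,0,0.5,0,0,0,0,0,0,0.5]'

```text
clock: 54.02
position: [0.2805, -0.3757, 0.3556]
ee_rot: [-0.0, 0.741, 0.672, 0.0]
contact_force: [-0.1, -0.6, -0.1]
width: 0.0428
```

Emit:
drive_tool --targets '[0,0,0,0,0,0,0.5,0,0,0,0,0,0,0.5,0,0,0,0,0,0,0.5,0,0,0,0,0,0,0.5,0,0,0,0,0,0,0.5,0,0,0,0,0,0,0.5,0,0,0,0,0,0,0.5,0,0,0,0,0,0,0.5,0,0,0,0,0,0,0.5,0,0,0,0,0,0,0.5,0,0,0,0,0,0,0.5,0,0,0,0,0,0,0.5]'

```text
clock: 55.52
position: [0.2805, -0.3757, 0.3556]
ee_rot: [-0.0, 0.741, 0.672, 0.0]
contact_force: [-0.1, 0.1, 0.3]
width: 0.0427
```

Emit:
drive_tool --targets '[0,0,0,0,0,0,0.5,0,0,0,0,0,0,0.5,0,0,0,0,0,0,0.5,0,0,0,0,0,0,0.5,0,0,0,0,0,0,0.5,0,0,0,0,0,0,0.5,0,0,0,0,0,0,0.5,0,0,0,0,0,0,0.5,0,0,0,0,0,0,0.5,0,0,0,0,0,0,0.5,0,0,0,0,0,0,0.5,0,0,0,0,0,0,0.5]'

```text
clock: 57.02
position: [0.2805, -0.3757, 0.3556]
ee_rot: [-0.0, 0.741, 0.672, 0.0]
contact_force: [-0.1, 0.3, 0.4]
width: 0.043
```

```bash
cat > cmp.py <<'E'
from h import *
import sys
fr=[]
for i in range(16):fr.append(get_image('scene')[:,:,::-1].copy())
c=[f[80:180,290:360] for f in fr]
# track caddy left rim via phase correlation on caddy patch
g=[cv2.cvtColor(f[120:170,290:350],cv2.COLOR_BGR2GRAY).astype(np.float32) for f in fr]
w=cv2.createHanningWindow((60,50),cv2.CV_32F)
print([tuple(np.round(cv2.phaseCorrelate(g[0],x,w)[0],2)) for x in g])
cv2.imwrite('pics/'+sys.argv[1],cv2.resize(np.hstack([c[0],c[5],c[10]]),None,fx=3.6,fy=4.5,interpolation=cv2.INTER_CUBIC))
stat()
E
python3 cmp.py cmp2.png
```

```text
[(np.float64(0.0), np.float64(0.0)), (np.float64(0.05), np.float64(-0.03)), (np.float64(0.01), np.float64(-0.08)), (np.float64(0.0), np.float64(-0.13)), (np.float64(-0.07), np.float64(-0.28)), (np.float64(-0.03), np.float64(-0.43)), (np.float64(-0.01), np.float64(-0.58)), (np.float64(-0.02), np.float64(-0.68)), (np.float64(-0.02), np.float64(-0.83)), (np.float64(0.05), np.float64(-0.84)), (np.float64(0.01), np.float64(-0.88)), (np.float64(0.04), np.float64(-1.18)), (np.float64(0.05), np.float64(-1.18)), (np.float64(0.09), np.float64(-1.3)), (np.float64(0.06), np.float64(-1.32)), (np.float64(0.09), np.float64(-1.41))]
t 57.83 p [ 0.2805 -0.3757  0.3556] j [-1.08  0.06  1.47  0.    1.61 -0.98] F [ 0.6 -0.7 -0.7] w 0.0426
[[0.097, 0.995, 0.0], [0.995, -0.097, 0.0], [0.0, 0.0, -1.0]]
```

View pics/cmp2.png

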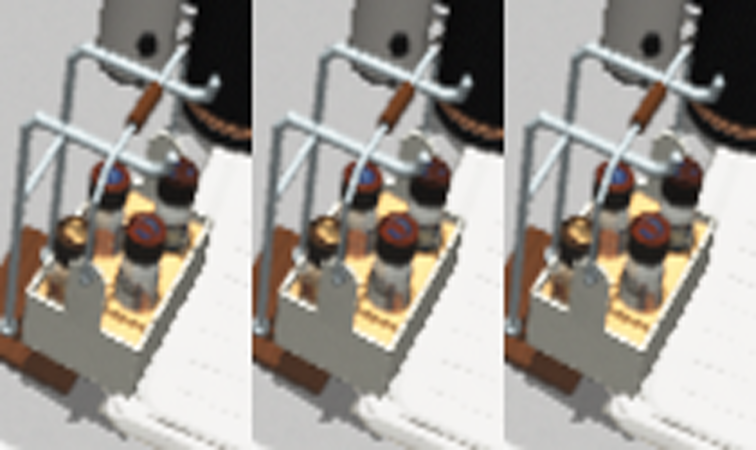

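Emit:
drive_tool --targets '[0,0,0,0,0,0,0.5,0,0,0,0,0,0,0.5,0,0,0,0,0,0,0.5,0,0,0,0,0,0,0.5,0,0,0,0,0,0,0.5,0,0,0,0,0,0,0.5,0,0,0,0,0,0,0.5,0,0,0,0,0,0,0.5,0,0,0,0,0,0,0.5,0,0,0,0,0,0,0.5,0,0,0,0,0,0,0.5,0,0,0,0,0,0,0.5]'

```text
clock: 59.32
position: [0.2805, -0.3757, 0.3556]
ee_rot: [-0.0, 0.741, 0.672, 0.0]
contact_force: [-0.2, -0.3, -0.1]
width: 0.0429
```

Emit:
drive_tool --targets '[0,0,0,0,0,0,0.5,0,0,0,0,0,0,0.5,0,0,0,0,0,0,0.5,0,0,0,0,0,0,0.5,0,0,0,0,0,0,0.5,0,0,0,0,0,0,0.5,0,0,0,0,0,0,0.5,0,0,0,0,0,0,0.5,0,0,0,0,0,0,0.5,0,0,0,0,0,0,0.5,0,0,0,0,0,0,0.5,0,0,0,0,0,0,0.5]'

```text
clock: 60.82
position: [0.2805, -0.3757, 0.3556]
ee_rot: [-0.0, 0.741, 0.672, 0.0]
contact_force: [-0.0, -0.1, 0.5]
width: 0.0426
```

```bash
sed -i 's/range(16)/range(40)/; s/for x in g\])/for x in g[::2]])/;s/c\[5\],c\[10\]/c[12],c[24]/' cmp.py; sed -i 's/tuple(np.round(\(.*\)\[0\],2))/[round(float(v),2) for v in \1[0]]/' cmp.py; python3 cmp.py cmp3.png
```

```text
[[0.0, 0.0], [0.05, -0.02], [0.0, -0.13], [-0.05, -0.23], [-0.04, -0.34], [-0.08, -0.49], [-0.04, -0.59], [-0.03, -0.73], [-0.02, -0.83], [-0.03, -0.9], [-0.01, -0.91], [-0.01, -1.19], [0.02, -1.22], [0.04, -1.33], [0.03, -1.45], [0.04, -1.55], [0.06, -1.62], [0.13, -1.87], [0.03, -2.01], [0.05, -1.95]]
t 62.83 p [ 0.2805 -0.3757  0.3556] j [-1.08  0.06  1.47  0.    1.61 -0.98] F [ 0.4 -0.3  0.3] w 0.0427
[[0.097, 0.995, 0.0], [0.995, -0.097, 0.0], [0.0, -0.0, -1.0]]
```

View pics/cmp3.png

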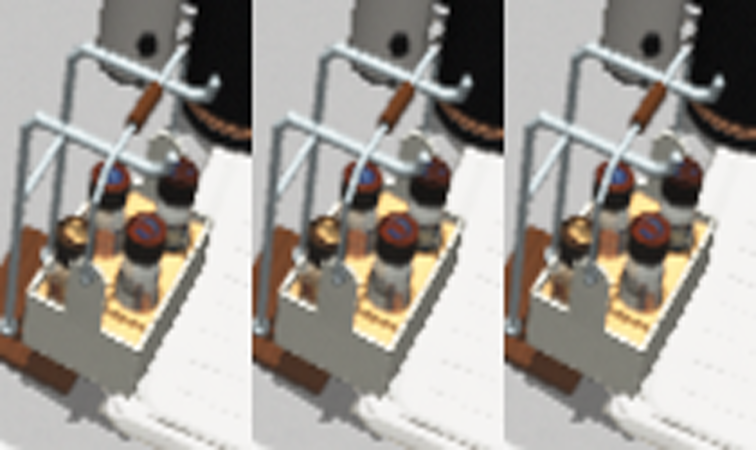

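```bash
cat > chk.py <<'E'
from h import *
fr=[get_image('scene').astype(np.float32) for i in range(24)]
def mv(a,b,box):
    x0,y0,x1,y1=box
    t=cv2.cvtColor(a[y0:y1,x0:x1],cv2.COLOR_RGB2GRAY);s=cv2.cvtColor(b[y0-4:y1+4,x0-4:x1+4],cv2.COLOR_RGB2GRAY)
    r=cv2.matchTemplate(s,t,cv2.TM_CCOEFF_NORMED);_,m,_,l=cv2.minMaxLoc(r)
    return (l[0]-4,l[1]-4,round(float(m),3))
print('caddy',[mv(fr[0],fr[i],(292,135,345,168)) for i in (8,16,23)],'bg',[mv(fr[0],fr[i],(190,170,260,220)) for i in (8,23)])
print([round(float(np.abs(fr[i]-fr[0])[120:170,290:350].mean()),2) for i in (1,8,16,23)],[round(float(np.abs(fr[i]-fr[0])[170:220,190:260].mean()),2) for i in (1,8,16,23)])
a=cv2.imread('pics/cmp2.png').astype(float);b=cv2.imread('pics/cmp3.png').astype(float);print('5s apart',np.abs(a-b).mean())
stat()
E
python3 chk.py
```

```text
caddy [(0, 0, 1.0), (0, 0, 1.0), (0, 0, 1.0)] bg [(0, 0, 1.0), (0, 0, 1.0)]
[0.49, 0.49, 0.48, 0.48] [0.48, 0.48, 0.49, 0.49]
5s apart 0.7557632765040172
t 64.03 p [ 0.2805 -0.3757  0.3556] j [-1.08  0.06  1.47  0.    1.61 -0.98] F [ 0.3 -0.5  0.4] w 0.0431
[[0.097, 0.995, 0.0], [0.995, -0.097, 0.0], [0.0, 0.0, -1.0]]
```

```bash
python3 - <<'E'
from h import *
K,W,a=shot('top','t33.png');Ks,Ws,b=shot('scene','s33.png')
cv2.imwrite('pics/t33z.png',cv2.resize(a[185:275,350:440],None,fx=6.5,fy=6.5,interpolation=cv2.INTER_CUBIC))
cv2.imwrite('pics/s33z.png',cv2.resize(b[80:180,285:365],None,fx=6,fy=6,interpolation=cv2.INTER_CUBIC))
E
```

```text
(no output)
```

View pics/t33z.png

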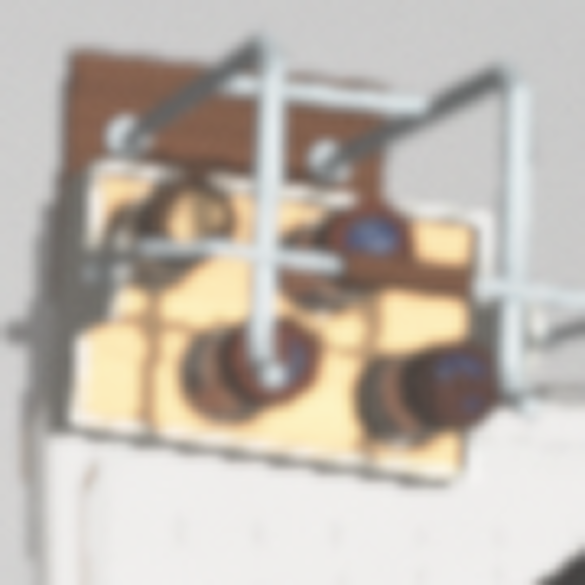

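View pics/s33z.png

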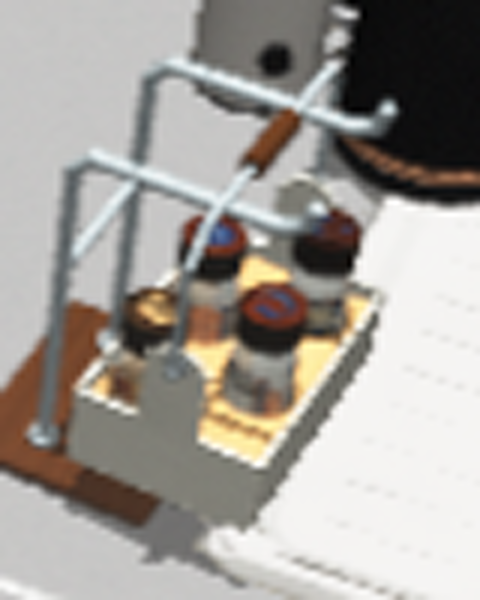

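```bash
python3 - <<'E'
from h import *
K,W=cam('top');Ks,Ws=cam('scene')
f=lambda u,v:(350+u/6.5,185+v/6.5); g=lambda u,v:(285+u/6,80+v/6)
P=[]
for n,t,s in [('far L',f(93,163),g(78,388)),('near L',f(70,427),g(262,467)),('near R',f(458,483),g(381,290)),('lid nearL',f(268,362),g(274,303)),('lid farL',f(195,222),g(151,308)),('lid farR',f(375,236),g(218,236)),('lid nearR',f(458,384),g(328,225)),('sleeve',f(405,272),g(271,141))]:
    X=cv2.triangulatePoints(K@W[:3],Ks@Ws[:3],np.array(t).reshape(2,1),np.array(s).reshape(2,1));X=(X[:3]/X[3]).ravel();print(n,X.round(4),(proj(K,W,X)-t).round(1))
E
```

```text
far L [ 0.5279 -0.3103  0.0973] [-0.  -0.1]
near L [ 0.4077 -0.2981  0.0961] [-0.  -0.5]
near R [ 0.391  -0.4703  0.1006] [-0.1 -0.9]
lid nearL [ 0.4343 -0.3696  0.1533] [-0.1 -0.6]
lid farL [ 0.4969 -0.3417  0.1462] [-0.1 -1.1]
lid farR [ 0.4895 -0.4218  0.1442] [0.1 0.7]
lid nearR [ 0.4287 -0.452   0.1514] [-0.1 -0.6]
sleeve [ 0.4611 -0.3968  0.2412] [-0.  -0.1]
```

```bash
python3 -c "
from rig import *
print(sign_off())"
```

```text
the job is handed in; nothing more can be done
None
```

All four spice jars are pressed home in the caddy, lids up. The caddy hangs by its upright handle across both prongs of the stand, and I handed the job in at about 64 s.

**Seating:** The tool stopped hard against each cutout's floor at 17 to 42 N. For three jars the final height was 1.5 mm above the pick height, where 2 mm was expected. I took no pick height for the first jar.

**Hanging:**
- **Stillness:** The caddy swung for a few seconds after I let go, so I waited. At the end it showed no movement over 1.2 s. An earlier check suggested a slow drift, but later image comparisons showed none, so I took that as an error in my tracking.
- **Level:** Three rim corners came out at 96 to 101 mm high, where 100 mm was expected.
- **Position:** The handle's sleeve is about 6 mm off the hook point by my estimate, and 241 mm up against 245 mm.

**Readings that disagreed:**
- The two lids nearer the uprights measured about 6 to 7 mm lower than the other two. I put this down to camera noise, because the rim read level.
- The caddy slid a few millimetres on the worktop while I pressed the jars in. I measured its position again before gripping the handle.

The top-camera pictures show the other things where they were. I compared these only by eye. The arm was clear of everything at the end.

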